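Sort leftover lamp parts into their trays

ROBOT

A 6-joint arm with a two-finger parallel gripper is mounted at the origin on the work surface. World frame = base frame: x ahead of the robot, y to its left, z up, the work surface at z = 0. Lengths are in m, angles in rad, forces in N, time in s.
With the tool pointing down it reaches from about 0.3 to 0.775 m from the base axis. Payload 14.6 kg.
Tool frame: the origin (TCP) lies on the centre line of the jaws, within the pads' length; the fingertips stand 17 mm ahead of it and the grasp point (between the pads) lies 2 mm behind it; z points along the fingers, x is the direction in which the jaws open and shut, and the axes are right-handed (so a half turn about z gives the same grasp; the last joint's range is limited). The gripper opens to 94 mm and grips with 3 to 60 N. Pads are 16 mm wide; open, the fingers measure 119 mm over their backs; the gripper's body (75 mm by 177 mm) begins 78 mm behind the grasp point.
Start: joints at [-1.281, 0.3, 1.521, -0, 1.321, -0.067], TCP at [0.192, -0.515, 0.222] pointing down, gripper open.
Joint ranges: [-3.03, 3.03], [-0.79, 2.21], [0.23, 2.52], [-1.04, 4.18], [0, 3.07], [-2.55, 2.55]. Speed limits (rad/s): [2.22, 2.22, 2.57, 3.14, 3.14, 3.14].

INTERFACE

Orientations are given as [roll, pitch, yaw] about the fixed x, y, z axes, in that order (R = Rz(yaw) Ry(pitch) Rx(roll)).
In Python, from station import ctrl gives the robot as it stands. The module is installed in compiled form; this text tells all that it offers.
- The arm moves only by the tool drive_tool, never from a script. Its argument "increments" is a list of rows, each a list of 3 entries, a list of its own where there are three numbers: the turn, a rotation vector about the tool's x, y, z in degrees, then the shift along the tool's x, y, z in mm, then the opening, from 0 (shut) to 1 (fully open). In form: [[[ax, ay, az], [dx, dy, dz], hand], ...]. A call has 1 to 20 rows; each row shifts and turns the commanded pose from where the row before left it, along the tool's axes as they then stand; what a row does not reach is not made up. A row lasts 1/8 s, in which the tool goes at most 62.5 mm and 10.7 degrees, less where a joint would pass 70% of its speed; a pose out of reach is approached as far as the arm can. A call with a gripper value outside its range is refused whole. The fingers move at their own pace and stop on an object; "squeeze" is the grip in N (left out, the last holds). Time passes only in rows, so rows that do not move let the fingers close. It gives the time, the measured TCP pose, the force and the opening at its end, in the units of the state.
- ctrl.get_obs(): the state, without advancing time (a new reading comes with each control period).
- ctrl.camera(name): name is "side" or "top" or "wrist"; returns the picture (400x640x3 uint8, red, green, blue); there is no depth.
- ctrl.calibration(name): a dict with "fx", "fy", "cx", "cy" (pixels), "rvec" (rotation vector, rad) and "tvec" (3), from world to camera coordinates, as OpenCV has them. Camera axes: x right, y down, z forward; pixel columns grow to the right and rows downward; lengths in m; the calibration is good to about 2 mm. A picture is of the moment at which its call begins: read the wrist's pose just before it. calibration takes no time and is no camera call; for the wrist camera it gives the pose at the moment of the call.
- ctrl.hand_in(): hands the job in, once; it reports no verdict.
The state is a dict: "time_s": time; "qpos": joint angles; "joint_vel": joint speeds; "tau": joint torques, N m; "ee_pos": TCP position; "eef_rot": TCP orientation; "force": force on the tool from outside, world axes, zero at the start; "moment": the same for the moment, N m; "grip_width": finger opening in m.
Only numpy, scipy, OpenCV 4.12 (cv2) and the standard library are available. Lean on these libraries where they do the work, as an engineer would, in place of code of your own. Each camera call takes 0.05 s, during which the arm holds its last target.

TASK

Clear the leftover street-lamp parts off the bench into their trays: the two LED drivers into the deep two-bay tray and the two lens modules into the shallow two-bay tray, one to a bay, lying flat and right way up, and the heat sink fins down onto the comb tray, all four ribs between its fins and fins down on the tray floor. Set the parts down rather than dropping them, and leave the tin of screws and the screwdriver where they are.

Things in the scene. Friction and masses are not known exactly. Their poses are not given: they have to be found in the camera images.
- driver_a_c (a point): LED driver, one of two alike: plain aluminium box lying flat, blank paper plate on top, black terminals at both ends. Case 88 (x) x 54 (y) x 32 mm high, 106 mm long over its low mounting feet. About 0.26 kg. Point: its centre, 16 mm above its underside; x along its length, z up. Grip across the 54 mm (y).
- driver_b_c (a point): LED driver, the other of two alike: plain aluminium box lying flat, blank paper plate on top, black terminals at both ends. Case 88 (x) x 54 (y) x 32 mm high, 106 mm long over its low mounting feet. About 0.26 kg. Point: its centre, 16 mm above its underside; x along its length, z up. Grip across the 54 mm (y).
- lens_a_c (a point): Lens module, one of two alike: flat clear-and-white plate with 3 x 8 lens domes over yellow LED chips. 118 (x) x 58 (y) mm, plate 10 mm thick, domes and a small connector up to 5 mm higher. About 0.09 kg. Point: centre of the plate, 5 mm above its underside; x along its length, z up (domes up). Grip across the 58 mm (y).
- lens_b_c (a point): Lens module, the other of two alike: flat clear-and-white plate with 3 x 8 lens domes over yellow LED chips. 118 (x) x 58 (y) mm, plate 10 mm thick, domes and a small connector up to 5 mm higher. About 0.09 kg. Point: centre of the plate, 5 mm above its underside; x along its length, z up (domes up). Grip across the 58 mm (y).
- heat_sink_c (a point): Heat sink, bare aluminium, lying fins down: from above a plain plate with four small holes. 72 (x, along the fins) x 58.5 (y) x 34 mm high: a 6 mm plate on five fins 28 mm tall, 2.5 mm thick, at y = -28, -14, 0, 14, 28 mm. About 0.14 kg. Point: its centre, 17 mm above the fin tips; z up. Grip across the 58.5 mm (y).
- driver_tray: Deep two-bay tray for drivers, dark grey, fixed to the bench. 132 (x) x 220 (y) mm outside; walls 4 mm thick, 28 mm high over the bench, floor 4 mm thick. A divider along x at y = 0, as high as the walls, makes two bays 124 (x) x 105 mm centred at y = -55 and +55 mm. Origin on the bench under its centre; z up. A driver lies with its length along x, in either bay.
- lens_tray: Shallow two-bay tray for lens modules, dark grey, light foam in each bay, fixed to the bench. 150 (x) x 228 (y) mm outside; walls 4 mm thick, 14 mm high over the bench, floor 4 mm thick. A divider along x at y = 0, as high as the walls, makes two bays 142 (x) x 109 mm centred at y = -56 and +56 mm. Origin on the bench under its centre; z up. A module lies with its length along x, in either bay.
- comb_tray: Comb tray for one heat sink, dark grey, fixed. 128 (x) x 134 (y) mm; walls 16 mm high, floor 4 mm thick. Four ribs along x, 92 mm long, 4 mm thick (top 6 mm: 2.4), tops 28 mm over the bench, at y = -21, -7, 7, 21 mm. Sink centred, fins along x, either way round: fins pass the ribs with 3.7 mm play each side and stand on the floor. Origin on the bench under its centre; z up.
- screw_tin_c (a point): Bystander, not to be moved: open round steel tin of brass screws, 74 mm wide at the rim, 50 mm high. The point is at its centre, 25 mm up.
- screwdriver_grip (a point): Bystander, not to be moved: screwdriver 190 mm long, red handle 26 mm thick, lying on the bench. The point is in its handle; x along it, towards the tip.

How it is judged:
By the outcome, as a careful person would: the job done as asked, in the order asked, and still so for the second after the job is handed in, with the robot touching nothing.
It also fails if it takes over 128 s, if anything falls off the work surface, if the arm or the gripper's body presses on something with over 40 N, if the wrist force passes 120 N, or if a joint passes its speed limit or range.

## Working session

There is one attempt and no reset: what is moved stays moved. The work goes in short steps, Python scripts to look and compute and a tool call to move; the robot and the scene stay as the last step left them, time stands still between calls to the robot, and variables do not carry over. Pictures are saved under pics/ and viewed, and the job is handed in when it is done.

Besides the shell and the picture viewer there is one more tool, called after "Call:" by a JSON object that holds its "method" and its "body". drive_tool: Moves the arm, as the interface text tells. Its arguments: {"type":"object","properties":{"increments":{"type":"array"},"squeeze":{"type":"number"}},"required":["increments"]}

```bash
mkdir -p pics; python3 - <<'E'
from station import ctrl
import cv2
o=ctrl.get_obs()
for k,v in o.items(): print(k,v)
for n in ("top","side","wrist"):
    c=ctrl.calibration(n); print(n,c)
    cv2.imwrite(f"pics/{n}0.png",ctrl.camera(n)[:,:,::-1])
E
```

```text
time_s 0.0
qpos [-1.28059624e+00  3.00452271e-01  1.52156256e+00  1.00541900e-05
  1.32068252e+00 -6.66286079e-02]
joint_vel [ 6.65153128e-04 -8.46030394e-05 -5.95833985e-04  4.07906816e-05
 -5.86368221e-04  3.73989385e-04]
tau [ 2.42363712e-03 -5.31799364e+01 -3.52728331e+01  7.09270779e-02
  2.44835968e-02 -8.25109078e-05]
ee_pos [ 0.1920359  -0.51513849  0.22190448]
eef_rot [-3.14150939e+00  1.10159717e-03 -1.21397008e+00]
force [-0.11719197 -0.64445314  0.28429893]
moment [-0.02172385 -0.04528603  0.03718191]
grip_width 0.09377197650406278
top {'fx': 478.86696580424194, 'fy': 478.86696580424194, 'cx': 319.8489826541301, 'cy': 197.48447761352293, 'rvec': array([ 2.15571578, -2.20771565,  0.06923182]), 'tvec': array([0.00201458, 0.56063645, 1.19988606])}
side {'fx': 495.17817557196963, 'fy': 495.17817557196963, 'cx': 315.2739820358401, 'cy': 207.8122676782217, 'rvec': array([ 0.25271345, -2.68125383,  1.47834826]), 'tvec': array([0.51967224, 0.11028268, 1.35402843])}
wrist {'fx': 300.59599985325843, 'fy': 300.59599985325843, 'cx': 322.9564488149534, 'cy': 202.24257590852147, 'rvec': array([-2.41088888,  1.67463591,  0.20607099]), 'tvec': array([-0.54801004, -0.02525629,  0.39012625])}
```

View pics/top0.png

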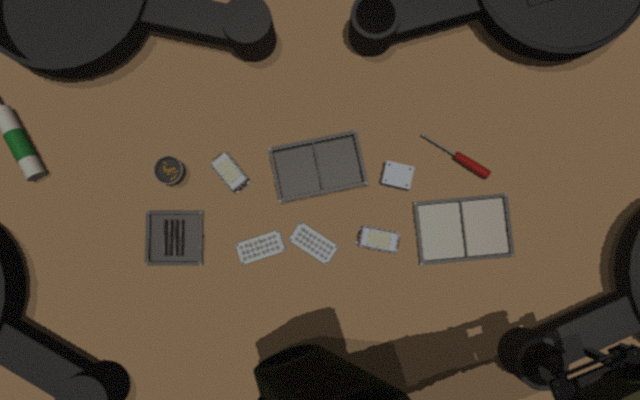

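View pics/side0.png

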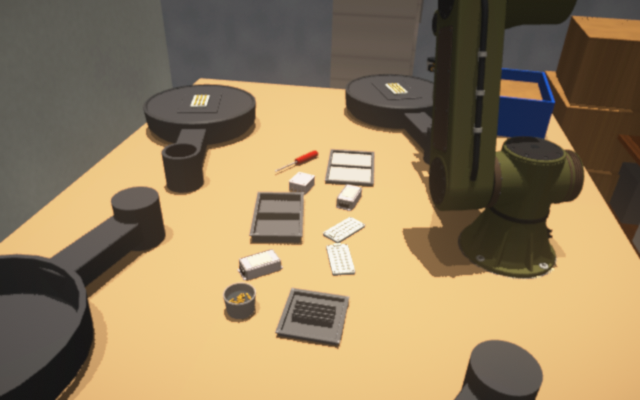

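View pics/wrist0.png

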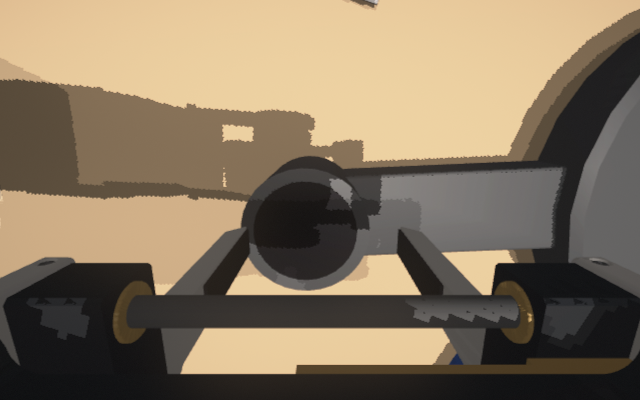

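```bash
cat > h.py <<'E'
import numpy as np, cv2
from scipy.spatial.transform import Rotation as R
from station import ctrl
def unproj(n,px,z,c=None):
    c=c or ctrl.calibration(n)
    K=np.array([[c['fx'],0,c['cx']],[0,c['fy'],c['cy']],[0,0,1.]])
    Rm=cv2.Rodrigues(np.array(c['rvec'],float))[0]; t=np.array(c['tvec'],float)
    px=np.atleast_2d(np.array(px,float)); o=-Rm.T@t
    d=np.c_[(px-[c['cx'],c['cy']])/[c['fx'],c['fy']],np.ones(len(px))]@Rm
    return o+d*((z-o[2])/d[:,2])[:,None]
def proj(n,P,c=None):
    c=c or ctrl.calibration(n)
    K=np.array([[c['fx'],0,c['cx']],[0,c['fy'],c['cy']],[0,0,1.]])
    return cv2.projectPoints(np.array(P,float).reshape(-1,3),np.array(c['rvec'],float),np.array(c['tvec'],float),K,None)[0].reshape(-1,2)
E
python3 - <<'E'
from h import *
im=cv2.imread('pics/top0.png')
cv2.imwrite('pics/tl.png',cv2.resize(im[140:280,140:340],None,fx=4,fy=4,interpolation=cv2.INTER_CUBIC))
cv2.imwrite('pics/tr.png',cv2.resize(im[130:270,330:530],None,fx=4,fy=4,interpolation=cv2.INTER_CUBIC))
E
```

```text
(no output)
```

View pics/tl.png

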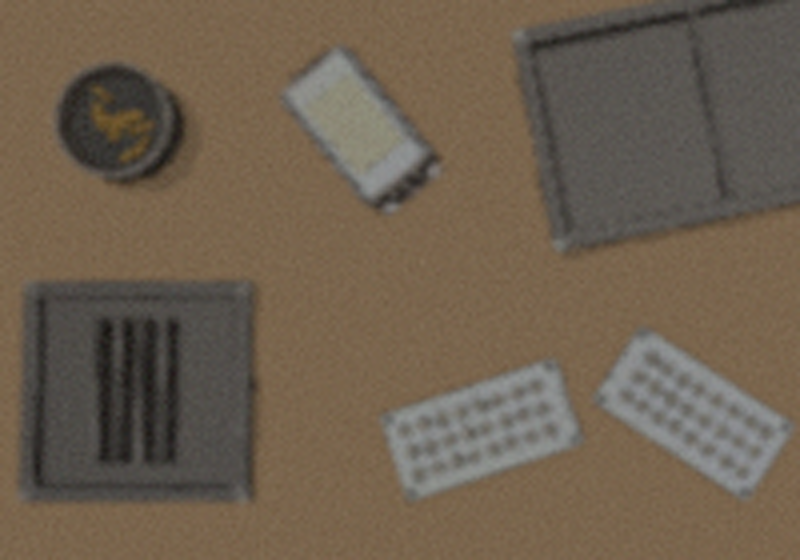

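View pics/tr.png

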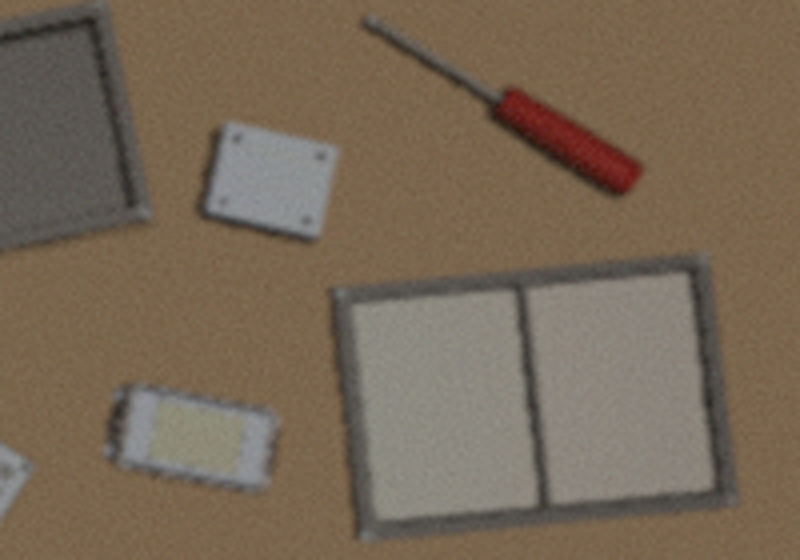

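```bash
cat > fit.py <<'E'
from h import *
from scipy.optimize import least_squares
def fit(n,px,z,L,W,c=None):
    # px order: going round, first edge (0->1) is along length L
    P=unproj(n,px,z,c)[:,:2]
    def loc(p):
        cs,s=np.cos(p[2]),np.sin(p[2]); return cs,s
    sg=1 if np.cross(P[1]-P[0],P[2]-P[1])>0 else -1
    m=np.array([[-L/2,-W/2*sg],[L/2,-W/2*sg],[L/2,W/2*sg],[-L/2,W/2*sg]])
    def f(p):
        cs,s=loc(p); return (m@np.array([[cs,s],[-s,cs]])+p[:2]-P).ravel()
    d=P[1]-P[0]
    r=least_squares(f,[*P.mean(0),np.arctan2(d[1],d[0])])
    return r.x[:2]*1000,np.degrees(r.x[2])%180,np.abs(r.fun).max()*1000,np.linalg.norm(P[1]-P[0])*1000,np.linalg.norm(P[2]-P[1])*1000
E
python3 - <<'E' 2>/dev/null
from fit import *
np.set_printoptions(precision=1,suppress=True)
def tl(a): return (np.array(a)+.5)/4-.5+[140,140]
def tr(a): return (np.array(a)+.5)/4-.5+[330,130]
print('drvL',fit('top',tl([(338,48),(430,158),(372,205),(285,97)]),.032,.088,.054))
print('drvR',fit('top',tr([(128,387),(280,410),(266,490),(115,462)]),.032,.088,.054))
print('plates',unproj('top',[tl((356,120)),tr((197,437))],.032)*1000)
print('lensL',fit('top',tl([(382,412),(553,362),(583,440),(410,498)]),.01,.118,.058))
print('lensR',fit('top',tl([(645,328),(793,428),(745,497),(597,400)]),.01,.118,.058))
print('sink',fit('top',tr([(228,124),(338,148),(317,240),(207,212)]),.034,.072,.0585))
print('dtray',fit('top',np.r_[tl([(515,33),(562,250)]),tr([(150,215),(102,5)])],.028,.132,.220))
print('ltray',fit('top',tr([(334,290),(364,538),(735,500),(705,257)]),.014,.150,.228))
print('comb',fit('top',tl([(25,284),(22,498),(252,498),(252,284)]),.016,.128,.134))
print('tin',unproj('top',[tl((115,120))],.05)*1000)
print('sd',unproj('top',tr([(565,142),(370,20),(635,175)]),.013)*1000)
E
```

```text
drvL (array([631.7, 218.1]), np.float64(38.72621253813338), np.float64(4.5964534270338255), np.float64(92.01975919467266), np.float64(47.04217312131822))
drvR (array([ 452.1, -156.8]), np.float64(78.91146782249999), np.float64(4.35581551834198), np.float64(96.13290365310229), np.float64(50.696512601231866))
plates [[ 636.   218.2   32. ]
 [ 452.2 -156.7   32. ]]
lensL (array([439.3, 144. ]), np.float64(106.5489149439425), np.float64(3.723006469005141), np.float64(113.63512209087395), np.float64(53.27487003934406))
lensR (array([445.5,   8. ]), np.float64(54.98873451070246), np.float64(3.7700714673493674), np.float64(113.94042586378995), np.float64(53.323092390501664))
sink (array([ 612. , -209.2]), np.float64(75.09715083422003), np.float64(0.8683047277029399), np.float64(70.8886094712502), np.float64(59.932326231581435))
dtray (array([640.4,  -7.8]), np.float64(10.519773559362818), np.float64(4.839051279046047), np.float64(142.03310473140405), np.float64(225.32288861878638))
ltray (array([ 473. , -373.7]), np.float64(4.19988780398964), np.float64(5.398895506889268), np.float64(158.04655402657824), np.float64(235.80177145054662))
comb (array([468.2, 362.2]), np.float64(179.04485787171214), np.float64(6.546222125896673), np.float64(135.84907221512537), np.float64(146.2082670953115))
tin [[637.3 365.5  50. ]]
sd [[ 634.9 -400.8   13. ]
 [ 717.2 -279.    13. ]
 [ 612.5 -444.6   13. ]]
```

```bash
python3 - <<'E' 2>/dev/null
from fit import *
np.set_printoptions(precision=3,suppress=True)
o=ctrl.get_obs();c=ctrl.calibration('wrist')
Rt=R.from_euler('xyz',o['eef_rot']).as_matrix()
Rm=cv2.Rodrigues(c['rvec'])[0]; C=-Rm.T@c['tvec']
print(Rt.T@(C-o['ee_pos'])); print(Rt.T@Rm.T)
for h in (0,.03): print(proj('wrist',[[*o['ee_pos'][:2],h],[*(o['ee_pos'][:2]+.1*Rt[:2,1]),h],[*(o['ee_pos'][:2]-.1*Rt[:2,1]),h]]))
E
```

```text
[-0.001 -0.069 -0.162]
[[ 1.    -0.    -0.   ]
 [ 0.     0.971  0.241]
 [ 0.    -0.241  0.971]]
[[324.297 182.687]
 [324.248 254.361]
 [324.353 101.566]]
[[324.381 187.133]
 [324.323 263.956]
 [324.447  99.308]]
```

```bash
cat > g.py <<'E'
import sys
from h import *
def go(x,y,z,yaw):
    o=ctrl.get_obs(); p=o['ee_pos']*1000; r=np.degrees(o['eef_rot'])
    dy=(yaw-r[2]+180)%360-180
    a=np.radians(yaw); d=np.array([x,y,z])-p
    print('t',o['time_s'],'pos',p.round(1),'rpy',r.round(2),'grip',round(o['grip_width']*1000,1),'F',o['force'].round(1))
    print('az',round(-dy,1),'shift',np.round([d[0]*np.cos(a)+d[1]*np.sin(a), d[0]*np.sin(a)-d[1]*np.cos(a), -d[2]],1))
if __name__=='__main__': go(*map(float,sys.argv[1:5]))
E
python3 g.py 452 -157 200 -11.1
```

```text
t 0.15 pos [ 192.1 -515.2  222. ] rpy [-1.7999e+02  5.0000e-02 -6.9550e+01] grip 94.2 F [-0.3  0.3  0.9]
az -58.5 shift [ 186.1 -401.5   22. ]
```

Call:
{"method": "drive_tool", "body": {"increments": [[[0,0,-9.75],[0,0,0],1],[[0,0,-9.75],[0,0,0],1],[[0,0,-9.75],[0,0,0],1],[[0,0,-9.75],[0,0,0],1],[[0,0,-9.75],[0,0,0],1],[[0,0,-9.75],[0,0,0],1],[[0,0,0],[18.6,-40.2,2.2],1],[[0,0,0],[18.6,-40.2,2.2],1],[[0,0,0],[18.6,-40.2,2.2],1],[[0,0,0],[18.6,-40.2,2.2],1],[[0,0,0],[18.6,-40.2,2.2],1],[[0,0,0],[18.6,-40.2,2.2],1],[[0,0,0],[18.6,-40.2,2.2],1],[[0,0,0],[18.6,-40.2,2.2],1],[[0,0,0],[18.6,-40.2,2.2],1],[[0,0,0],[18.6,-40.2,2.2],1],[[0,0,0],[0,0,0],1],[[0,0,0],[0,0,0],1]]}}

```text
time_s: 2.4
ee_pos: [0.4514, -0.1568, 0.2003]
eef_rot: [3.142, 0.0, -0.193]
force: [0.0, 0.0, 0.1]
grip_width: 0.094
```

```bash
cat > shot.py <<'E'
import sys,json
from h import *
name=sys.argv[1]; cam=sys.argv[2] if len(sys.argv)>2 else 'wrist'
c=ctrl.calibration(cam); im=ctrl.camera(cam)
cv2.imwrite(f'pics/{name}.png',im[:,:,::-1])
json.dump({k:np.array(v).tolist() for k,v in c.items()},open(f'pics/{name}.json','w'))
E
python3 g.py 452 -157 200 -11.1; python3 shot.py w1
```

```text
t 2.4 pos [ 451.4 -156.8  200.3] rpy [ 1.800e+02  2.000e-02 -1.104e+01] grip 94.0 F [0.  0.  0.1]
az 0.1 shift [0.6 0.1 0.3]
```

View pics/w1.png

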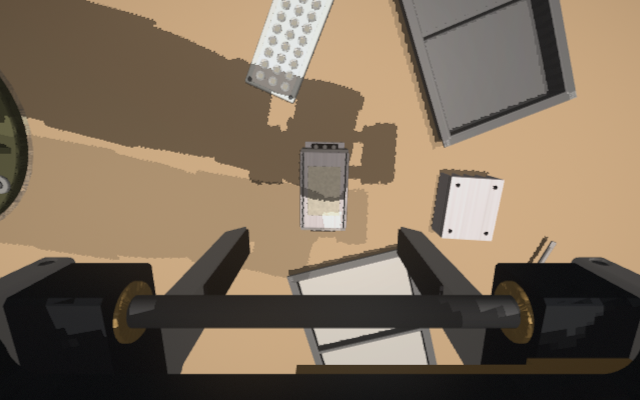

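```bash
cat > crop.py <<'E'
import sys,cv2
n,x,y,w,h,f=sys.argv[1],*map(int,sys.argv[2:7])
im=cv2.imread(f'pics/{n}.png')[y:y+h,x:x+w]
im=cv2.convertScaleAbs(im,alpha=1.3,beta=20)
cv2.imwrite(f'pics/{sys.argv[7]}.png',cv2.resize(im,None,fx=f,fy=f,interpolation=cv2.INTER_CUBIC))
E
python3 crop.py w1 270 125 110 120 5 w1a; python3 crop.py w1 380 0 200 150 4 w1b;python3 crop.py w1 420 160 100 100 6 w1c
```

```text
(no output)
```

View pics/w1a.png

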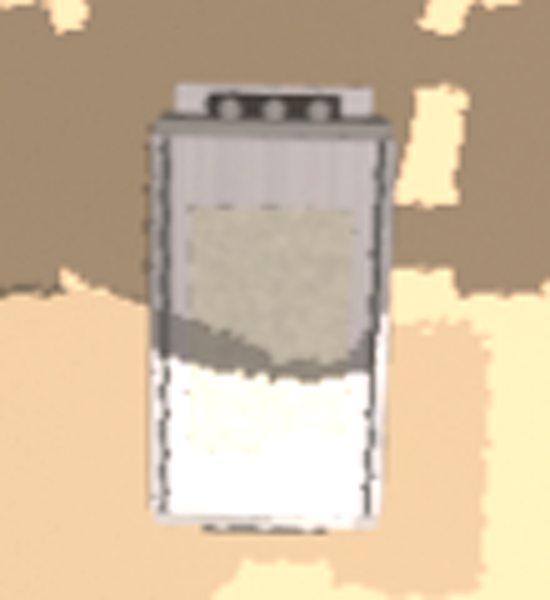

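View pics/w1b.png

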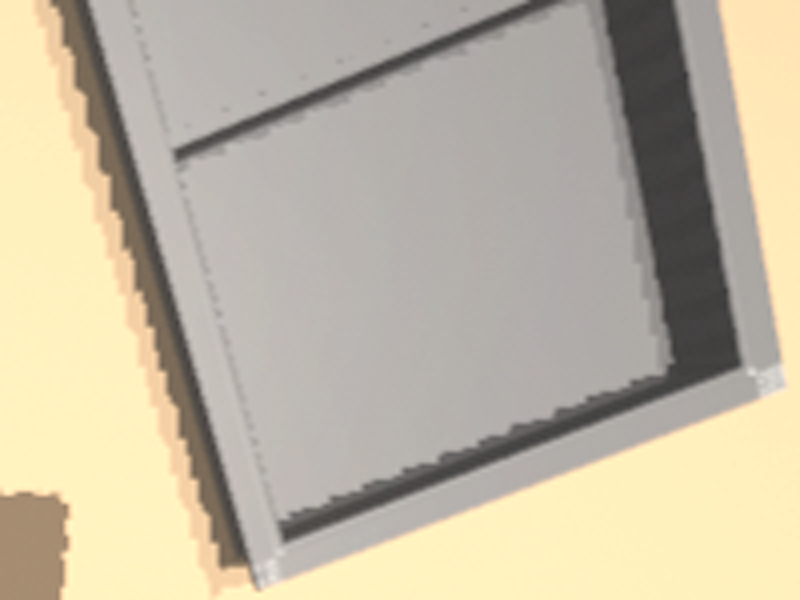

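View pics/w1c.png

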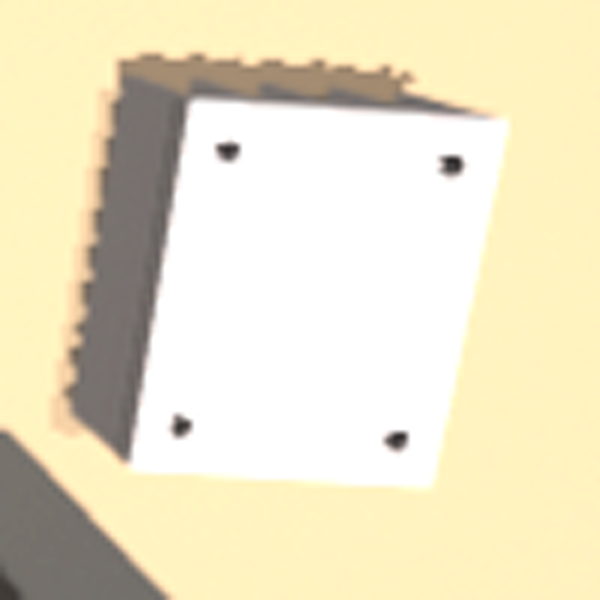

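```bash
python3 - <<'E' 2>/dev/null
from fit import *; import json
np.set_printoptions(precision=1,suppress=True)
c=json.load(open('pics/w1.json'))
def k(a,x,y,f): return (np.array(a)+.5)/f-.5+[x,y]
print('drv',fit('w',k([(157,135),(152,520),(378,520),(390,135)],270,125,5),.032,.088,.054,c))
print('plate+centre',unproj('w',k([(271,330),(188,207),(355,207),(267,325)],270,125,5),.032,c)*1000)
print('sink',fit('w',k([(188,98),(131,468),(434,487),(508,119)],420,160,6),.034,.072,.0585,c))
P=unproj('w',k([(262,585),(782,380),(87,10),(720,10)],380,0,4),.028,c)*1000
print(P); d=P[1]-P[0]; print(np.linalg.norm(d),np.degrees(np.arctan2(d[1],d[0])))
P=unproj('w',k([(282,535),(740,365),(175,155)],380,0,4),.028,c)*1000;print(P)
E
```

```text
drv (array([ 451. , -155.4]), np.float64(78.04310631525674), np.float64(1.8151033094927493), np.float64(88.22479339271374), np.float64(52.34021357710357))
plate+centre [[ 451.6 -154.7   32. ]
 [ 439.  -124.1   32. ]
 [ 475.  -131.1   32. ]
 [ 451.  -153.4   32. ]]
sink (array([ 612.3, -207.6]), np.float64(75.65269410316549), np.float64(0.577077322200803), np.float64(72.2170481384778), np.float64(59.23154319009652))
[[ 591.5 -131.9   28. ]
 [ 730.9 -105.    28. ]
 [ 562.5   15.6   28. ]
 [ 715.3  -14.2   28. ]]
141.97894694660377 10.91193027460063
[[ 598.1 -119.6   28. ]
 [ 720.   -99.1   28. ]
 [ 580.1  -20.8   28. ]]
```

```bash
python3 g.py 451.3 -155.4 24 -11.5
```

```text
t 2.45 pos [ 451.3 -157.1  200.4] rpy [ 1.7999e+02  1.0000e-02 -1.1090e+01] grip 93.8 F [ 0.   0.3 -0.2]
az 0.4 shift [ -0.4  -1.7 176.4]
```

Call:
{"method": "drive_tool", "body": {"increments": [[[0,0,0.4],[-0.4,-1.7,26.4],1],[[0,0,0],[0,0,35],1],[[0,0,0],[0,0,35],1],[[0,0,0],[0,0,30],1],[[0,0,0],[0,0,25],1],[[0,0,0],[0,0,15],1],[[0,0,0],[0,0,10],1],[[0,0,0],[0,0,0],1],[[0,0,0],[0,0,0],0.4],[[0,0,0],[0,0,0],0.4],[[0,0,0],[0,0,0],0.4],[[0,0,0],[0,0,0],0.4],[[0,0,0],[0,0,0],0.4]], "squeeze": 25}}

```text
time_s: 4.08
ee_pos: [0.4518, -0.1548, 0.0242]
eef_rot: [3.142, -0.0, -0.2]
force: [-1.6, 0.5, 1.3]
grip_width: 0.0538
```

Call:
{"method": "drive_tool", "body": {"increments": [[[0,0,0],[0,0,-10],0.4],[[0,0,0],[0,0,-30],0.4],[[0,0,0],[0,0,-40],0.4],[[0,0,0],[0,0,-30],0.4],[[0,0,9.8],[0,0,0],0.4],[[0,0,9.8],[0,0,0],0.4],[[0,0,9.8],[0,0,0],0.4],[[0,0,9.8],[0,0,0],0.4],[[0,0,9.8],[0,0,0],0.4],[[0,0,9.8],[0,0,0],0.4],[[0,0,9],[0,0,0],0.4],[[0,0,0],[0,0,0],0.4],[[0,0,0],[0,0,0],0.4]]}}

```text
time_s: 5.7
ee_pos: [0.4516, -0.1547, 0.1342]
eef_rot: [3.142, 0.0, -1.38]
force: [-0.5, 0.8, -3.2]
grip_width: 0.0539
```

```bash
python3 g.py 650.2 -61 120 -79.3
```

```text
t 5.7 pos [ 451.6 -154.7  134.2] rpy [180.     0.   -79.05] grip 53.9 F [-0.5  0.8 -3.2]
az 0.2 shift [ -55.2 -212.5   14.2]
```

Call:
{"method": "drive_tool", "body": {"increments": [[[0,0,0.2],[-9.2,-35.4,0],0.4],[[0,0,0],[-9.2,-35.4,0],0.4],[[0,0,0],[-9.2,-35.4,0],0.4],[[0,0,0],[-9.2,-35.4,0],0.4],[[0,0,0],[-9.2,-35.4,0],0.4],[[0,0,0],[-9.2,-35.4,0],0.4],[[0,0,0],[0,0,0],0.4],[[0,0,0],[0,0,0],0.4]]}}

```text
time_s: 6.7
ee_pos: [0.6498, -0.0616, 0.1336]
eef_rot: [3.141, 0.0, -1.385]
force: [0.2, -1.3, -2.7]
grip_width: 0.0535
```

```bash
python3 g.py 650.2 -61 30 -79.3; python3 shot.py w2
```

```text
t 6.7 pos [649.8 -61.6 133.6] rpy [ 1.7994e+02  1.0000e-02 -7.9370e+01] grip 53.5 F [ 0.2 -1.3 -2.7]
az -0.1 shift [ -0.5  -0.5 103.6]
```

View pics/w2.png

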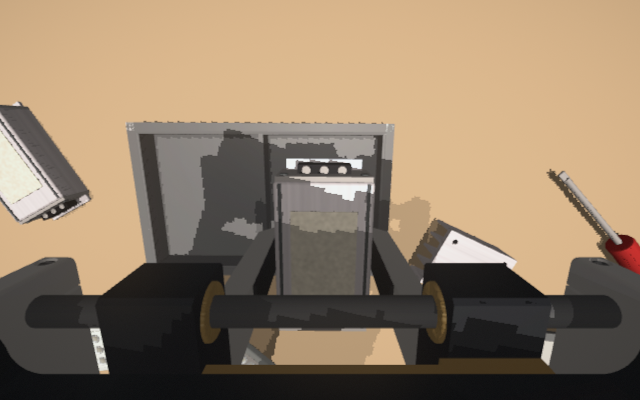

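```bash
python3 - <<'E' 2>/dev/null
from fit import *; import json
np.set_printoptions(precision=1,suppress=True)
c=json.load(open('pics/w2.json'))
P=unproj('w',[(128,123.5),(393.5,124.5),(265.5,135)],.028,c)*1000
print(P); d=P[0]-P[1]; print(np.linalg.norm(d)); v=d/np.linalg.norm(d);u=np.array([v[1],-v[0]]) if 0 else np.array([v[1],-v[0],0]); m=(P[0]+P[1])/2; print(np.degrees(np.arctan2(u[1],u[0])),m-70*u)
ce=(m-70*u); print(ce-55*v,ce+55*v)
E
```

```text
[[ 689.7  118.3   28. ]
 [ 731.  -106.8   28. ]
 [ 701.9    0.5   28. ]]
228.8515555410309
10.402914685101859 [641.5  -6.9  28. ]
[651.5 -61.   28. ] [631.6  47.2  28. ]
```

Call:
{"method": "drive_tool", "body": {"increments": [[[0,0,0],[-0.5,-1.5,20],0.4],[[0,0,0],[0,0,30],0.4],[[0,0,0],[0,0,25],0.4],[[0,0,0],[0,0,15],0.4],[[0,0,0],[0,0,9],0.4],[[0,0,0],[0,0,3],0.4],[[0,0,0],[0,0,2],0.4],[[0,0,0],[0,0,1],0.4],[[0,0,0],[0,0,0.5],0.4],[[0,0,0],[0,0,0],0.4]]}}

```text
time_s: 8.0
ee_pos: [0.6518, -0.0607, 0.0287]
eef_rot: [-3.141, -0.0, -1.387]
force: [-0.0, -0.3, -2.2]
grip_width: 0.054
```

Call:
{"method": "drive_tool", "body": {"increments": [[[0,0,0],[0,0,0.6],0.4],[[0,0,0],[0,0,0],0.4]]}}

```text
time_s: 8.25
ee_pos: [0.6518, -0.0607, 0.0282]
eef_rot: [-3.141, -0.0, -1.387]
force: [-0.9, 0.1, 0.3]
grip_width: 0.0538
```

Call:
{"method": "drive_tool", "body": {"increments": [[[0,0,0],[0,0,0],0.67],[[0,0,0],[0,0,0],0.67],[[0,0,0],[0,0,0],0.67],[[0,0,0],[0,0,-10],0.67],[[0,0,0],[0,0,-25],0.67],[[0,0,0],[0,0,-40],0.67],[[0,0,0],[0,0,-45],0.67],[[0,0,0],[0,0,-40],1],[[0,0,0],[0,0,0],1]]}}

```text
time_s: 9.38
ee_pos: [0.6529, -0.0608, 0.1924]
eef_rot: [-3.135, -0.002, -1.387]
force: [0.3, -0.9, -0.7]
grip_width: 0.0794
```

```bash
python3 shot.py w3;  python3 g.py 634 218 180 -51.3
```

```text
t 9.425 pos [652.1 -60.8 189.8] rpy [-1.7984e+02 -6.0000e-02 -7.9460e+01] grip 83.7 F [-0.3 -1.1 -1.1]
az -28.2 shift [-228.9 -160.2    9.8]
```

View pics/w3.png

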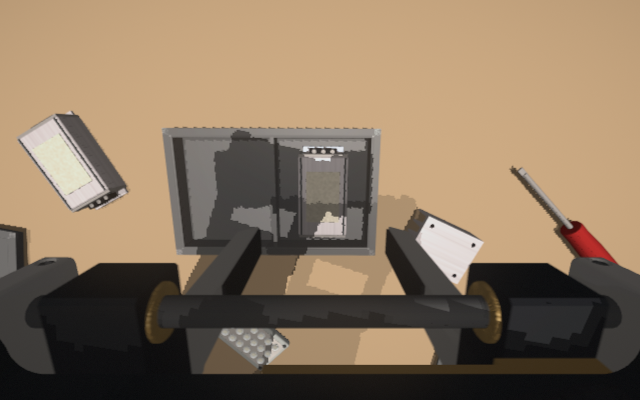

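Call:
{"method": "drive_tool", "body": {"increments": [[[0,0,-9.4],[0,0,0],1],[[0,0,-9.4],[0,0,0],1],[[0,0,-9.4],[0,0,0],1],[[0,0,0],[-32.7,-22.9,1.4],1],[[0,0,0],[-32.7,-22.9,1.4],1],[[0,0,0],[-32.7,-22.9,1.4],1],[[0,0,0],[-32.7,-22.9,1.4],1],[[0,0,0],[-32.7,-22.9,1.4],1],[[0,0,0],[-32.7,-22.9,1.4],1],[[0,0,0],[-32.7,-22.9,1.4],1],[[0,0,0],[0,0,0],1],[[0,0,0],[0,0,0],1]]}}

```text
time_s: 10.92
ee_pos: [0.6333, 0.2176, 0.1773]
eef_rot: [3.14, 0.0, -0.895]
force: [0.1, 1.1, 0.4]
grip_width: 0.0943
```

```bash
python3 shot.py w4;  python3 g.py 634 218 24 -51.3; python3 crop.py w4 260 120 130 130 5 w4a
```

```text
t 10.975 pos [633.5 217.2 177.6] rpy [ 1.7994e+02  1.0000e-02 -5.1300e+01] grip 94.1 F [ 0.4  0.2 -0.2]
az 0.0 shift [ -0.3  -0.9 153.6]
```

View pics/w4a.png

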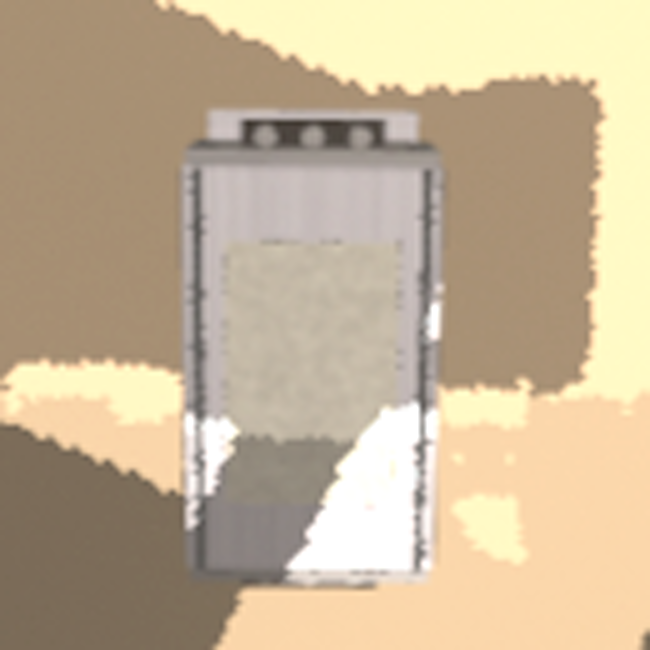

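View pics/w4.png

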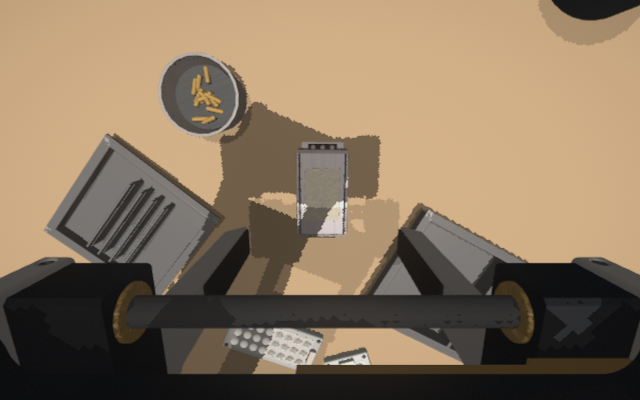

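```bash
python3 - <<'E' 2>/dev/null
from fit import *; import json
np.set_printoptions(precision=1,suppress=True)
c=json.load(open('pics/w4.json'))
def k(a,x,y,f): return (np.array(a)+.5)/f-.5+[x,y]
print('drv',fit('w',k([(187,165),(190,573),(432,573),(440,163)],260,120,5),.032,.088,.054,c))
E
```

```text
drv (array([632.8, 220.4]), np.float64(38.50071045201361), np.float64(1.4891330436962447), np.float64(87.45153528549884), np.float64(52.39498218857772))
```

Call:
{"method": "drive_tool", "body": {"increments": [[[0,0,0],[-2.4,-1.4,23.6],1],[[0,0,0],[0,0,30],1],[[0,0,0],[0,0,35],1],[[0,0,0],[0,0,30],1],[[0,0,0],[0,0,20],1],[[0,0,0],[0,0,10],1],[[0,0,0],[0,0,5],1],[[0,0,0],[0,0,0],1],[[0,0,0],[0,0,0],0.4],[[0,0,0],[0,0,0],0.4],[[0,0,0],[0,0,0],0.4],[[0,0,0],[0,0,0],0.4],[[0,0,0],[0,0,0],0.4]], "squeeze": 25}}

```text
time_s: 12.6
ee_pos: [0.6332, 0.2208, 0.0246]
eef_rot: [-3.141, -0.0, -0.895]
force: [-0.0, -0.4, 1.0]
grip_width: 0.0539
```

Call:
{"method": "drive_tool", "body": {"increments": [[[0,0,0],[0,0,-10],0.4],[[0,0,0],[0,0,-30],0.4],[[0,0,0],[0,0,-40],0.4],[[0,0,0],[0,0,-30],0.4],[[0,0,9.4],[0,0,0],0.4],[[0,0,9.4],[0,0,0],0.4],[[0,0,9.4],[0,0,0],0.4],[[0,0,0],[0,0,0],0.4],[[0,0,0],[0,0,0],0.4]]}}

```text
time_s: 13.72
ee_pos: [0.633, 0.2209, 0.1347]
eef_rot: [3.142, 0.0, -1.383]
force: [0.1, -0.0, -3.3]
grip_width: 0.0543
```

```bash
python3 g.py 631 47.5 130 -79.5
```

```text
t 13.725 pos [633.  220.9 134.7] rpy [180.     0.   -79.24] grip 54.3 F [ 0.1 -0.  -3.3]
az 0.3 shift [170.1  33.6   4.7]
```

Call:
{"method": "drive_tool", "body": {"increments": [[[0,0,0.3],[34,6.7,0],0.4],[[0,0,0],[34,6.7,0],0.4],[[0,0,0],[34,6.7,0],0.4],[[0,0,0],[34,6.7,0],0.4],[[0,0,0],[34,6.7,0],0.4],[[0,0,0],[0,0,0],0.4],[[0,0,0],[0,0,0],0.4]]}}

```text
time_s: 14.6
ee_pos: [0.6305, 0.048, 0.1347]
eef_rot: [-3.141, 0.0, -1.391]
force: [-0.1, 0.4, -3.1]
grip_width: 0.0538
```

```bash
python3 g.py 631 47.5 28.6 -79.5; python3 shot.py w5
```

```text
t 14.6 pos [630.5  48.  134.7] rpy [-1.7999e+02  1.0000e-02 -7.9670e+01] grip 53.8 F [-0.1  0.4 -3.1]
az -0.2 shift [  0.6  -0.3 106.1]
```

View pics/w5.png

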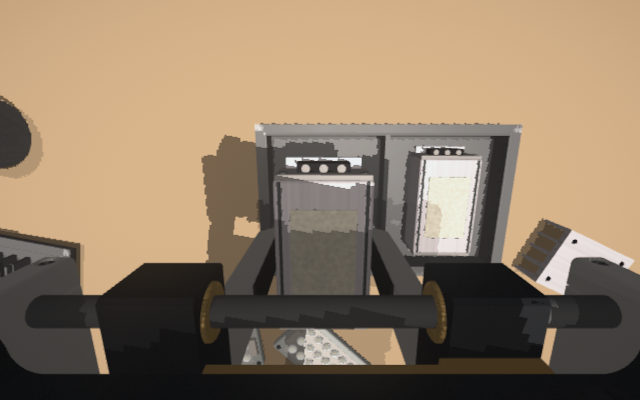

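Call:
{"method": "drive_tool", "body": {"increments": [[[0,0,0],[0.3,0,20],0.4],[[0,0,0],[0,0,30],0.4],[[0,0,0],[0,0,25],0.4],[[0,0,0],[0,0,15],0.4],[[0,0,0],[0,0,9],0.4],[[0,0,0],[0,0,3.5],0.4],[[0,0,0],[0,0,2],0.4],[[0,0,0],[0,0,1],0.4],[[0,0,0],[0,0,0.6],0.4],[[0,0,0],[0,0,0.3],0.4],[[0,0,0],[0,0,0],0.4]]}}

```text
time_s: 16.02
ee_pos: [0.6307, 0.0473, 0.0286]
eef_rot: [-3.141, -0.0, -1.392]
force: [-2.0, -1.3, 2.5]
grip_width: 0.0537
```

Touched down (force rose from −3 to +2.5). Release and go to the left lens module.

Call:
{"method": "drive_tool", "body": {"increments": [[[0,0,0],[0,0,0],0.67],[[0,0,0],[0,0,0],0.67],[[0,0,0],[0,0,0],0.67],[[0,0,0],[0,0,-10],0.67],[[0,0,0],[0,0,-25],0.67],[[0,0,0],[0,0,-40],0.67],[[0,0,0],[0,0,-45],0.67],[[0,0,0],[0,0,-40],1],[[0,0,0],[0,0,0],1],[[0,0,0],[0,0,0],1]]}}

```text
time_s: 17.27
ee_pos: [0.6303, 0.0473, 0.1878]
eef_rot: [3.141, 0.0, -1.392]
force: [0.2, -0.6, -0.6]
grip_width: 0.0893
```

```bash
python3 shot.py w6;  python3 g.py 439 144 170 16.5
```

```text
t 17.325 pos [630.1  47.3 187.2] rpy [ 1.7991e+02  2.0000e-02 -7.9760e+01] grip 92.3 F [-0.7  0.5 -0. ]
az -96.3 shift [-155.8 -147.    17.2]
```

View pics/w6.png

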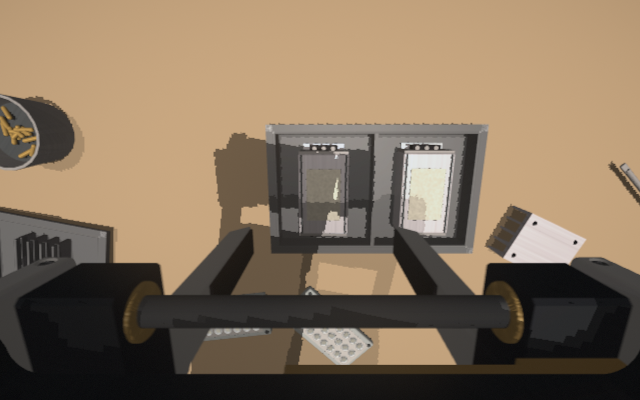

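Both drivers lie flat in their bays (columns ~323 and ~427, row ~195). Now the left lens.

Call:
{"method": "drive_tool", "body": {"increments": [[[0,0,-9.63],[0,0,0],1],[[0,0,-9.63],[0,0,0],1],[[0,0,-9.63],[0,0,0],1],[[0,0,-9.63],[0,0,0],1],[[0,0,-9.63],[0,0,0],1],[[0,0,-9.63],[0,0,0],1],[[0,0,-9.63],[0,0,0],1],[[0,0,-9.63],[0,0,0],1],[[0,0,-9.63],[0,0,0],1],[[0,0,-9.63],[0,0,0],1],[[0,0,0],[-26,-24.5,2.8],1],[[0,0,0],[-26,-24.5,2.8],1],[[0,0,0],[-26,-24.5,2.8],1],[[0,0,0],[-26,-24.5,2.8],1],[[0,0,0],[-26,-24.5,2.8],1],[[0,0,0],[-26,-24.5,2.8],1],[[0,0,0],[0,0,0],1],[[0,0,0],[0,0,0],1]]}}

```text
time_s: 19.58
ee_pos: [0.4396, 0.1436, 0.1711]
eef_rot: [3.141, 0.0, 0.289]
force: [-0.4, 0.5, -0.5]
grip_width: 0.0939
```

```bash
python3 shot.py w7;  python3 g.py 439 144 20 16.5; python3 crop.py w7 260 110 130 130 5 w7a
```

```text
t 19.625 pos [439.7 143.5 171.1] rpy [1.800e+02 2.000e-02 1.652e+01] grip 93.9 F [ 0.1 -0.4 -0.3]
az 0.0 shift [ -0.6  -0.7 151.1]
```

View pics/w7.png

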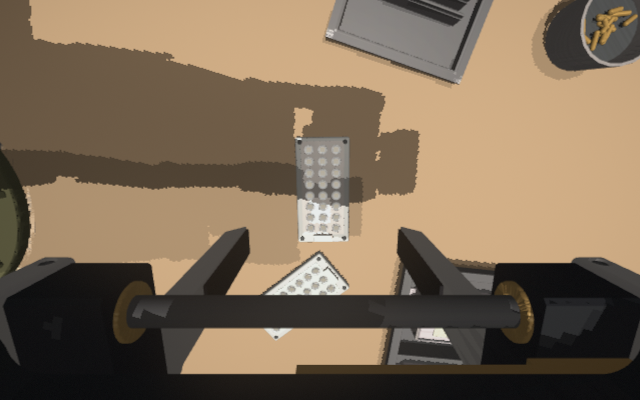

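View pics/w7a.png

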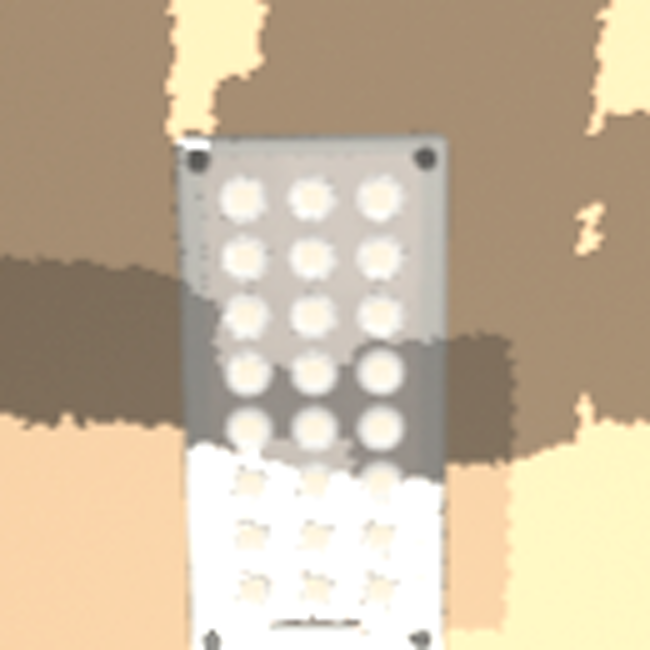

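```bash
python3 crop.py w7 270 210 120 50 6 w7b; python3 - <<'E' 2>/dev/null
from fit import *; import json
np.set_printoptions(precision=1,suppress=True)
c=json.load(open('pics/w7.json'))
def k(a,x,y,f): return (np.array(a)+.5)/f-.5+[x,y]
print(fit('w',k([(177,140),(191,657),(440,657),(446,138)],260,110,5),.01,.118,.058,c))
E
```

```text
(array([437.5, 146.3]), np.float64(106.89583728343328), np.float64(1.292980703225477), np.float64(115.78375328296674), np.float64(57.01056679527143))
```

View pics/w7b.png

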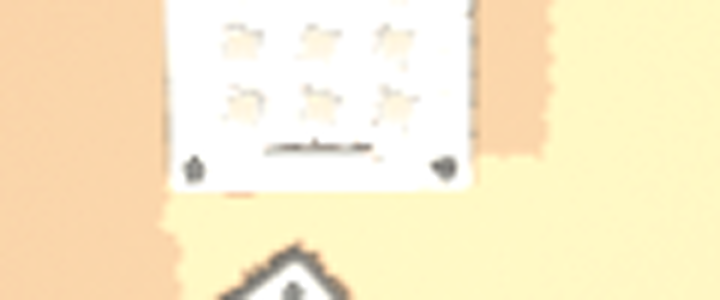

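Call:
{"method": "drive_tool", "body": {"increments": [[[0,0,-0.3],[-1.4,-3,21.3],1],[[0,0,0],[0,0,35],1],[[0,0,0],[0,0,35],1],[[0,0,0],[0,0,30],1],[[0,0,0],[0,0,15],1],[[0,0,0],[0,0,10],1],[[0,0,0],[0,0,5],1],[[0,0,0],[0,0,0],1],[[0,0,0],[0,0,0],0.45],[[0,0,0],[0,0,0],0.45],[[0,0,0],[0,0,0],0.45],[[0,0,0],[0,0,0],0.45],[[0,0,0],[0,0,0],0.45]], "squeeze": 18}}

```text
time_s: 21.25
ee_pos: [0.4371, 0.1463, 0.0202]
eef_rot: [-3.142, -0.0, 0.294]
force: [0.2, -0.5, 2.5]
grip_width: 0.0577
```

Call:
{"method": "drive_tool", "body": {"increments": [[[0,0,0],[0,0,-5],0.45],[[0,0,0],[0,0,-20],0.45],[[0,0,0],[0,0,-40],0.45],[[0,0,0],[0,0,-40],0.45],[[0,0,9.33],[0,0,0],0.45],[[0,0,9.33],[0,0,0],0.45],[[0,0,9.33],[0,0,0],0.45],[[0,0,9.33],[0,0,0],0.45],[[0,0,9.33],[0,0,0],0.45],[[0,0,9.33],[0,0,0],0.45],[[0,0,9.33],[0,0,0],0.45],[[0,0,9.33],[0,0,0],0.45],[[0,0,9.33],[0,0,0],0.45],[[0,0,9.33],[0,0,0],0.45],[[0,0,9.33],[0,0,0],0.45],[[0,0,0],[0,0,0],0.45],[[0,0,0],[0,0,0],0.45]]}}

```text
time_s: 23.38
ee_pos: [0.4369, 0.1463, 0.1251]
eef_rot: [3.142, -0.0, -1.494]
force: [0.1, -0.3, -0.2]
grip_width: 0.0573
```

```bash
python3 g.py 477 -430 130 -85.8
```

```text
t 23.375 pos [436.9 146.3 125.1] rpy [180.    -0.   -85.58] grip 57.3 F [ 0.1 -0.3 -0.2]
az 0.2 shift [577.7   2.3  -4.9]
```

Call:
{"method": "drive_tool", "body": {"increments": [[[0,0,0.2],[15,0,0],0.45],[[0,0,0],[40,0,0],0.45],[[0,0,0],[40,0,0],0.45],[[0,0,0],[40,0,0],0.45],[[0,0,0],[40,0,0],0.45],[[0,0,0],[40,0,0],0.45],[[0,0,0],[40,0,0],0.45],[[0,0,0],[40,0,0],0.45],[[0,0,0],[40,0,0],0.45],[[0,0,0],[40,0,0],0.45],[[0,0,0],[40,0,0],0.45],[[0,0,0],[40,0,0],0.45],[[0,0,0],[40,0,0],0.45],[[0,0,0],[40,0,0],0.45],[[0,0,0],[40,0,0],0.45],[[0,0,0],[2.7,2.3,0],0.45],[[0,0,0],[0,0,0],0.45],[[0,0,0],[0,0,0],0.45]]}}

```text
time_s: 25.62
ee_pos: [0.4751, -0.4294, 0.1252]
eef_rot: [3.142, 0.0, -1.5]
force: [-0.5, -0.0, -1.3]
grip_width: 0.0577
```

```bash
python3 g.py 477 -430 24 -85.8; python3 shot.py w8
```

```text
t 25.625 pos [ 475.1 -429.4  125.2] rpy [ 1.800e+02  1.000e-02 -8.592e+01] grip 57.7 F [-0.5 -0.  -1.3]
az -0.1 shift [  0.7  -1.8 101.2]
```

View pics/w8.png

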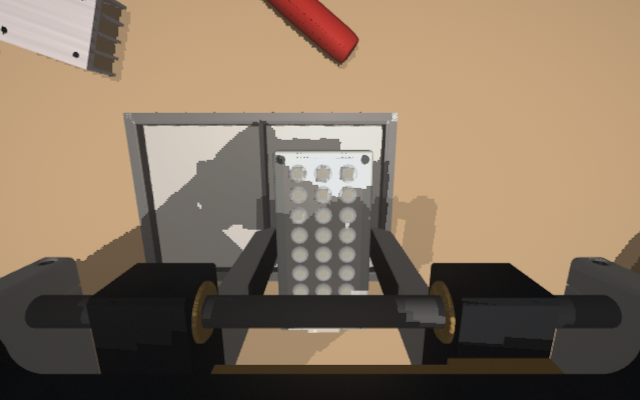

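```bash
python3 - <<'E' 2>/dev/null
from fit import *; import json
np.set_printoptions(precision=1,suppress=True)
c=json.load(open('pics/w8.json'))
P=unproj('w',[(124.5,114),(397,114.5),(263.5,122)],.014,c)*1000
print(P); d=P[0]-P[1]; print(np.linalg.norm(d)); v=d/np.linalg.norm(d);u=np.array([v[1],-v[0],0]); m=(P[0]+P[1])/2
ce=(m-79*u); print(np.degrees(np.arctan2(u[1],u[0])),ce,ce-56*v,ce+56*v)
E
```

```text
[[ 543.  -249.4   14. ]
 [ 559.4 -486.9   14. ]
 [ 544.8 -370.7   14. ]]
238.0354071223046
3.950722145553907 [ 472.4 -373.6   14. ] [ 476.2 -429.5   14. ] [ 468.5 -317.7   14. ]
```

Call:
{"method": "drive_tool", "body": {"increments": [[[0,0,0],[0.3,-0.8,20],0.45],[[0,0,0],[0,0,30],0.45],[[0,0,0],[0,0,25],0.45],[[0,0,0],[0,0,12],0.45],[[0,0,0],[0,0,5],0.45],[[0,0,0],[0,0,2],0.45],[[0,0,0],[0,0,1.5],0.45],[[0,0,0],[0,0,0],0.45],[[0,0,0],[0,0,0],0.45]]}}

```text
time_s: 26.8
ee_pos: [0.4761, -0.4305, 0.0299]
eef_rot: [-3.141, -0.0, -1.501]
force: [0.7, 0.3, -2.4]
grip_width: 0.0575
```

Call:
{"method": "drive_tool", "body": {"increments": [[[0,0,0],[0,0,1],0.45],[[0,0,0],[0,0,0.7],0.45],[[0,0,0],[0,0,0],0.45]]}}

```text
time_s: 27.18
ee_pos: [0.476, -0.4303, 0.0277]
eef_rot: [3.141, 0.0, -1.501]
force: [0.5, -0.2, -1.4]
grip_width: 0.0577
```

Call:
{"method": "drive_tool", "body": {"increments": [[[0,0,0],[0,0,1],0.45],[[0,0,0],[0,0,0],0.45]]}}

```text
time_s: 27.42
ee_pos: [0.476, -0.4303, 0.0267]
eef_rot: [3.142, 0.0, -1.501]
force: [0.3, -0.2, -1.5]
grip_width: 0.0576
```

Call:
{"method": "drive_tool", "body": {"increments": [[[0,0,0],[0,0,0.8],0.45],[[0,0,0],[0,0,0],0.45]]}}

```text
time_s: 27.68
ee_pos: [0.476, -0.4303, 0.026]
eef_rot: [3.141, 0.0, -1.501]
force: [-0.6, 0.1, -0.7]
grip_width: 0.0579
```

Call:
{"method": "drive_tool", "body": {"increments": [[[0,0,0],[0,0,0.6],0.45],[[0,0,0],[0,0,0],0.45]]}}

```text
time_s: 27.92
ee_pos: [0.476, -0.4304, 0.0254]
eef_rot: [3.142, 0.0, -1.501]
force: [-0.5, 0.2, -1.6]
grip_width: 0.0578
```

Call:
{"method": "drive_tool", "body": {"increments": [[[0,0,0],[0,0,0.7],0.45],[[0,0,0],[0,0,0],0.45]]}}

```text
time_s: 28.18
ee_pos: [0.476, -0.4304, 0.0247]
eef_rot: [3.142, 0.0, -1.501]
force: [-0.2, -0.3, -1.6]
grip_width: 0.0576
```

Call:
{"method": "drive_tool", "body": {"increments": [[[0,0,0],[0,0,0.6],0.45],[[0,0,0],[0,0,0],0.45]]}}

```text
time_s: 28.42
ee_pos: [0.476, -0.4304, 0.0243]
eef_rot: [-3.141, -0.0, -1.501]
force: [0.3, -0.6, 1.1]
grip_width: 0.0578
```

Call:
{"method": "drive_tool", "body": {"increments": [[[0,0,0],[0,0,0],0.7],[[0,0,0],[0,0,0],0.7],[[0,0,0],[0,0,0],0.7],[[0,0,0],[0,0,-10],0.7],[[0,0,0],[0,0,-25],0.7],[[0,0,0],[0,0,-40],0.8],[[0,0,0],[0,0,-45],1],[[0,0,0],[0,0,-30],1],[[0,0,0],[0,0,0],1],[[0,0,0],[0,0,0],1]]}}

```text
time_s: 29.68
ee_pos: [0.4757, -0.4301, 0.1733]
eef_rot: [3.141, 0.001, -1.501]
force: [-0.8, 0.4, -0.9]
grip_width: 0.0939
```

```bash
python3 shot.py w9;  python3 g.py 445.5 9 170 -35
```

```text
t 29.725 pos [ 475.6 -430.   172.8] rpy [ 1.7992e+02  9.0000e-02 -8.5990e+01] grip 93.9 F [-0.8 -0.2 -0.9]
az -51.0 shift [-276.5 -342.3    2.8]
```

View pics/w9.png

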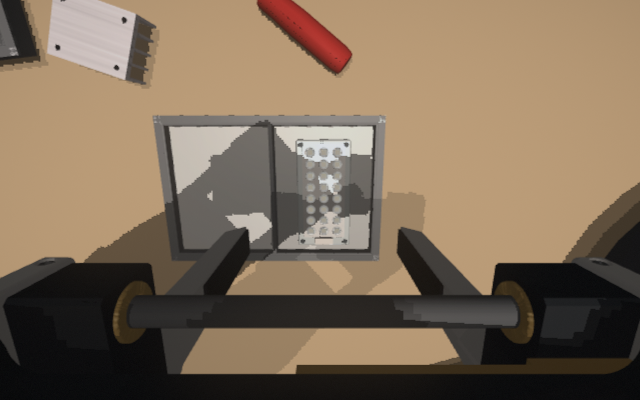

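Lens sits flat in the right-hand bay (col ~324, row ~193), domes up. Next lens.

Call:
{"method": "drive_tool", "body": {"increments": [[[0,0,-8.5],[0,0,0],1],[[0,0,-8.5],[0,0,0],1],[[0,0,-8.5],[0,0,0],1],[[0,0,-8.5],[0,0,0],1],[[0,0,-8.5],[0,0,0],1],[[0,0,-8.5],[0,0,0],1],[[0,0,0],[-27.6,-34.2,0.3],1],[[0,0,0],[-27.6,-34.2,0.3],1],[[0,0,0],[-27.6,-34.2,0.3],1],[[0,0,0],[-27.6,-34.2,0.3],1],[[0,0,0],[-27.6,-34.2,0.3],1],[[0,0,0],[-27.6,-34.2,0.3],1],[[0,0,0],[-27.6,-34.2,0.3],1],[[0,0,0],[-27.6,-34.2,0.3],1],[[0,0,0],[-27.6,-34.2,0.3],1],[[0,0,0],[-27.6,-34.2,0.3],1],[[0,0,0],[0,0,0],1],[[0,0,0],[0,0,0],1]]}}

```text
time_s: 31.98
ee_pos: [0.4458, 0.0077, 0.1706]
eef_rot: [3.141, 0.001, -0.61]
force: [-0.9, -0.2, 0.4]
grip_width: 0.0939
```

```bash
python3 shot.py w10;  python3 g.py 445.5 9 20 -35; python3 crop.py w10 260 115 130 140 5 w10a
```

```text
t 32.025 pos [445.9   7.3 170.7] rpy [ 1.7997e+02  4.0000e-02 -3.5020e+01] grip 94.0 F [-0.6 -0.4 -0.4]
az -0.0 shift [ -1.3  -1.1 150.7]
```

View pics/w10a.png

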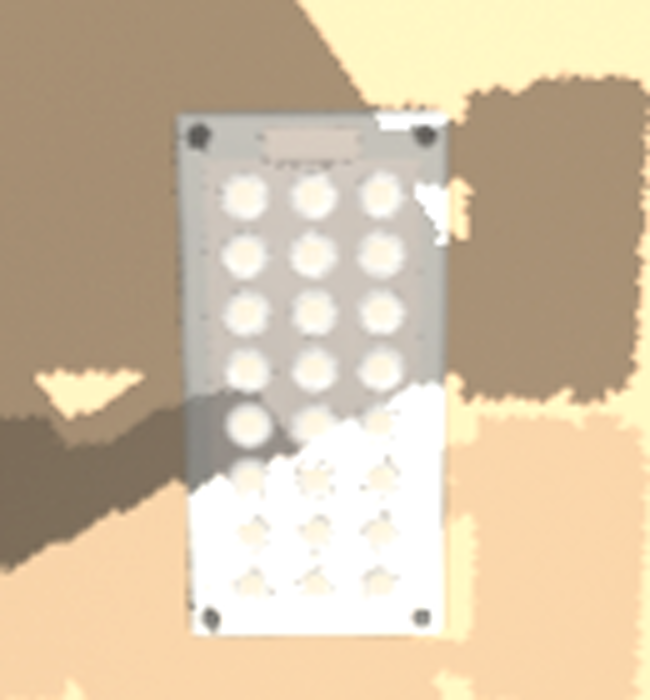

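```bash
python3 - <<'E' 2>/dev/null
from fit import *; import json
np.set_printoptions(precision=1,suppress=True)
c=json.load(open('pics/w10.json'))
def k(a,x,y,f): return (np.array(a)+.5)/f-.5+[x,y]
r=fit('w',k([(177,115),(191,634),(442,634),(447,114)],260,115,5),.01,.118,.058,c);print(r)
from g import go
go(*r[0],20,r[1]-90)
E
```

```text
(array([445.2,  10.5]), np.float64(55.40717422260049), np.float64(1.1594231515810183), np.float64(116.09269256054624), np.float64(57.395264421178005))
t 32.025 pos [445.9   7.3 170.7] rpy [180.   0. -35.] grip 94.0 F [-0.6 -0.4 -0.4]
az -0.4 shift [ -2.4  -2.2 150.7]
```

Call:
{"method": "drive_tool", "body": {"increments": [[[0,0,-0.4],[-2,-2.2,20.7],1],[[0,0,0],[0,0,35],1],[[0,0,0],[0,0,35],1],[[0,0,0],[0,0,30],1],[[0,0,0],[0,0,15],1],[[0,0,0],[0,0,10],1],[[0,0,0],[0,0,5],1],[[0,0,0],[0,0,0],1],[[0,0,0],[0,0,0],0.45],[[0,0,0],[0,0,0],0.45],[[0,0,0],[0,0,0],0.45],[[0,0,0],[0,0,0],0.45],[[0,0,0],[0,0,0],0.45]], "squeeze": 18}}

```text
time_s: 33.65
ee_pos: [0.4457, 0.011, 0.0206]
eef_rot: [-3.141, -0.0, -0.604]
force: [-0.1, 0.1, 1.6]
grip_width: 0.0576
```

Call:
{"method": "drive_tool", "body": {"increments": [[[0,0,0],[0,0,-5],0.45],[[0,0,0],[0,0,-20],0.45],[[0,0,0],[0,0,-40],0.45],[[0,0,0],[0,0,-40],0.45],[[0,0,8.6],[0,0,0],0.45],[[0,0,8.6],[0,0,0],0.45],[[0,0,8.6],[0,0,0],0.45],[[0,0,8.6],[0,0,0],0.45],[[0,0,8.6],[0,0,0],0.45],[[0,0,8.6],[0,0,0],0.45],[[0,0,0],[0,0,0],0.45],[[0,0,0],[0,0,0],0.45]]}}

```text
time_s: 35.15
ee_pos: [0.4455, 0.011, 0.1255]
eef_rot: [3.142, 0.0, -1.501]
force: [-0.3, 1.0, -1.1]
grip_width: 0.0576
```

```bash
python3 g.py 468.5 -318 125 -86
```

```text
t 35.15 pos [445.5  11.  125.5] rpy [180.   0. -86.] grip 57.6 F [-0.3  1.  -1.1]
az 0.0 shift [329.8   0.    0.5]
```

Call:
{"method": "drive_tool", "body": {"increments": [[[0,0,0],[14.8,0,0],0.45],[[0,0,0],[35,0,0],0.45],[[0,0,0],[35,0,0],0.45],[[0,0,0],[35,0,0],0.45],[[0,0,0],[35,0,0],0.45],[[0,0,0],[35,0,0],0.45],[[0,0,0],[35,0,0],0.45],[[0,0,0],[35,0,0],0.45],[[0,0,0],[35,0,0],0.45],[[0,0,0],[35,0,0],0.45],[[0,0,0],[0,0,0],0.45],[[0,0,0],[0,0,0],0.45]]}}

```text
time_s: 36.65
ee_pos: [0.467, -0.3181, 0.1252]
eef_rot: [3.141, 0.001, -1.504]
force: [0.6, 1.1, -0.1]
grip_width: 0.0575
```

```bash
python3 g.py 468.5 -318 24.6 -86; python3 shot.py w11
```

```text
t 36.65 pos [ 467.  -318.1  125.2] rpy [ 1.7997e+02  3.0000e-02 -8.6170e+01] grip 57.5 F [ 0.6  1.1 -0.1]
az -0.2 shift [  0.   -1.5 100.6]
```

View pics/w11.png

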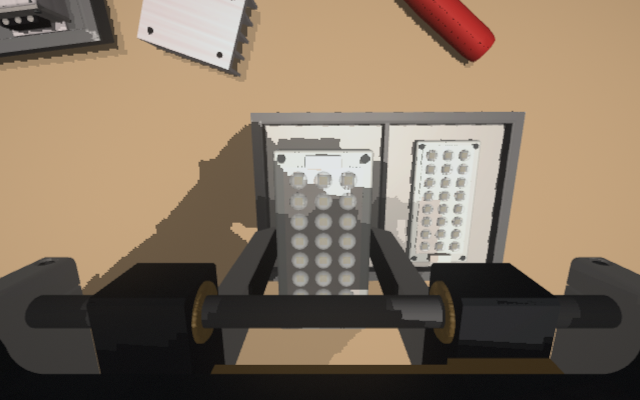

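Bay spans columns ~265–383, the held lens is centred at ~324. Lower.

Call:
{"method": "drive_tool", "body": {"increments": [[[0,0,0],[0,-1.3,20],0.45],[[0,0,0],[0,0,30],0.45],[[0,0,0],[0,0,25],0.45],[[0,0,0],[0,0,14],0.45],[[0,0,0],[0,0,6],0.45],[[0,0,0],[0,0,2.5],0.45],[[0,0,0],[0,0,1],0.45],[[0,0,0],[0,0,0.7],0.45],[[0,0,0],[0,0,0.5],0.45],[[0,0,0],[0,0,0.5],0.45],[[0,0,0],[0,0,0],0.45],[[0,0,0],[0,0,0],0.45]]}}

```text
time_s: 38.2
ee_pos: [0.4688, -0.318, 0.0253]
eef_rot: [-3.142, -0.0, -1.504]
force: [-0.3, 0.2, -0.8]
grip_width: 0.0574
```

Call:
{"method": "drive_tool", "body": {"increments": [[[0,0,0],[0,0,0.6],0.45],[[0,0,0],[0,0,0.3],0.45],[[0,0,0],[0,0,0],0.45]]}}

```text
time_s: 38.58
ee_pos: [0.4689, -0.318, 0.0246]
eef_rot: [-3.142, -0.0, -1.504]
force: [-1.3, 1.7, 4.1]
grip_width: 0.0578
```

Call:
{"method": "drive_tool", "body": {"increments": [[[0,0,0],[0,0,0],0.7],[[0,0,0],[0,0,0],0.7],[[0,0,0],[0,0,0],0.7],[[0,0,0],[0,0,-10],0.7],[[0,0,0],[0,0,-25],0.7],[[0,0,0],[0,0,-40],0.8],[[0,0,0],[0,0,-45],1],[[0,0,0],[0,0,-30],1],[[0,0,0],[0,0,0],1],[[0,0,0],[0,0,0],1]]}}

```text
time_s: 39.83
ee_pos: [0.4685, -0.3177, 0.1737]
eef_rot: [3.141, 0.001, -1.504]
force: [-1.0, -0.2, -0.5]
grip_width: 0.0941
```

```bash
python3 shot.py w12;  python3 g.py 612.2 -208 185 -14.5
```

```text
t 39.875 pos [ 468.4 -317.7  173.3] rpy [ 1.7992e+02  7.0000e-02 -8.6190e+01] grip 94.0 F [-0.1  0.   0.2]
az -71.7 shift [ 111.7 -142.2  -11.7]
```

View pics/w12.png

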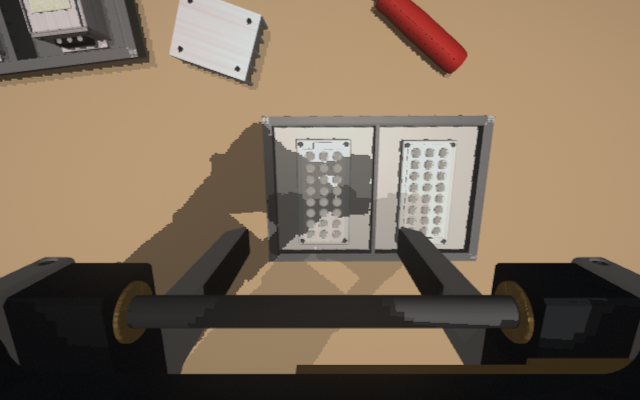

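Both lenses flat in their bays (cols ~324 and ~427). Now the heat sink.

Call:
{"method": "drive_tool", "body": {"increments": [[[0,0,-9],[0,0,-2],1],[[0,0,-9],[0,0,-2],1],[[0,0,-9],[0,0,-2],1],[[0,0,-9],[0,0,-2],1],[[0,0,-9],[0,0,-2],1],[[0,0,-9],[0,0,-2],1],[[0,0,-9],[0,0,0],1],[[0,0,-8.7],[0,0,0],1],[[0,0,0],[22.3,-28.4,0],1],[[0,0,0],[22.3,-28.4,0],1],[[0,0,0],[22.3,-28.4,0],1],[[0,0,0],[22.3,-28.4,0],1],[[0,0,0],[22.3,-28.4,0],1],[[0,0,0],[0,0,0],1],[[0,0,0],[0,0,0],1]]}}

```text
time_s: 41.75
ee_pos: [0.6117, -0.2086, 0.1853]
eef_rot: [-3.142, 0.002, -0.253]
force: [-0.0, -0.3, 0.3]
grip_width: 0.0943
```

```bash
python3 shot.py w13;  python3 g.py 612.2 -208 29 -14.5; python3 crop.py w13 275 140 100 90 6 w13a
```

```text
t 41.8 pos [ 611.6 -208.9  185.7] rpy [-1.800e+02  7.000e-02 -1.452e+01] grip 93.8 F [ 0.1 -0.8 -0.3]
az -0.0 shift [  0.4  -1.  156.7]
```

View pics/w13a.png

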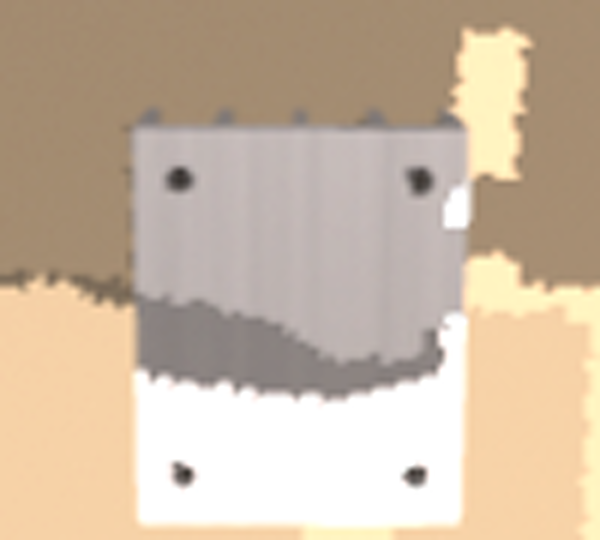

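View pics/w13.png

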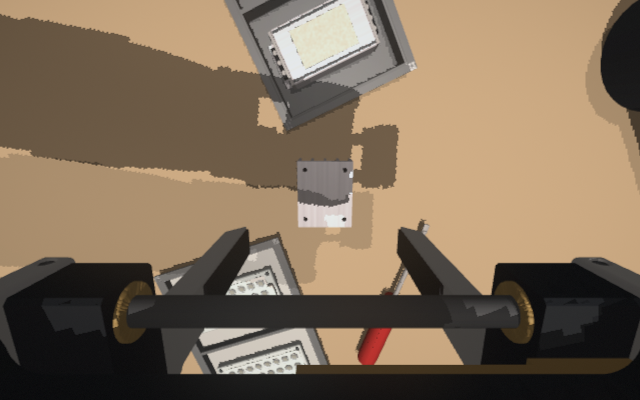

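```bash
python3 - <<'E' 2>/dev/null
from fit import *; import json
np.set_printoptions(precision=1,suppress=True)
c=json.load(open('pics/w13.json'))
def k(a,x,y,f): return (np.array(a)+.5)/f-.5+[x,y]
r=fit('w',k([(133,127),(137,525),(463,525),(467,127)],275,140,6),.034,.072,.0585,c);print(r)
print(unproj('w',k([(179,178),(420,180),(415,475),(183,473)],275,140,6),.034,c).mean(0))
from g import go
go(*r[0],29,r[1]-90)
print(unproj('w',[(422,223)],.005,c))
E
```

```text
(array([ 612.3, -207.7]), np.float64(75.54308144025319), np.float64(0.5754383517738715), np.float64(72.50096137114554), np.float64(59.59917286141809))
[ 0.6 -0.2  0. ]
t 41.8 pos [ 611.6 -208.9  185.7] rpy [-180.     0.1  -14.5] grip 93.8 F [ 0.1 -0.8 -0.3]
az -0.1 shift [  0.3  -1.4 156.7]
[[ 0.7 -0.3  0. ]]
```

Call:
{"method": "drive_tool", "body": {"increments": [[[0,0,-0.1],[0.3,-1.4,26.7],1],[[0,0,0],[0,0,35],1],[[0,0,0],[0,0,35],1],[[0,0,0],[0,0,30],1],[[0,0,0],[0,0,18],1],[[0,0,0],[0,0,9],1],[[0,0,0],[0,0,4],1],[[0,0,0],[0,0,0],1],[[0,0,0],[0,0,0],0.45],[[0,0,0],[0,0,0],0.45],[[0,0,0],[0,0,0],0.45],[[0,0,0],[0,0,0],0.45],[[0,0,0],[0,0,0],0.45]], "squeeze": 20}}

```text
time_s: 43.42
ee_pos: [0.613, -0.2071, 0.0287]
eef_rot: [-3.142, -0.0, -0.251]
force: [-0.8, -0.6, 1.3]
grip_width: 0.058
```

Call:
{"method": "drive_tool", "body": {"increments": [[[0,0,0],[0,0,-5],0.45],[[0,0,0],[0,0,-20],0.45],[[0,0,0],[0,0,-40],0.45],[[0,0,0],[0,0,-40],0.45],[[0,0,0],[0,0,-20],0.45],[[0,0,0],[0,0,0],0.45]]}}

```text
time_s: 44.18
ee_pos: [0.6136, -0.2074, 0.1564]
eef_rot: [3.141, -0.004, -0.251]
force: [0.4, 0.2, -0.4]
grip_width: 0.0584
```

```bash
python3 g.py 468 362 150 89
```

```text
t 44.175 pos [ 613.6 -207.4  156.4] rpy [179.97  -0.23 -14.39] grip 58.4 F [ 0.4  0.2 -0.4]
az -103.4 shift [ 566.7 -155.5    6.4]
```

Call:
{"method": "drive_tool", "body": {"increments": [[[0,0,-9.4],[0,0,0],0.45],[[0,0,-9.4],[0,0,0],0.45],[[0,0,-9.4],[0,0,0],0.45],[[0,0,-9.4],[0,0,0],0.45],[[0,0,-9.4],[0,0,0],0.45],[[0,0,-9.4],[0,0,0],0.45],[[0,0,-9.4],[0,0,0],0.45],[[0,0,-9.4],[0,0,0],0.45],[[0,0,-9.4],[0,0,0],0.45],[[0,0,-9.4],[0,0,0],0.45],[[0,0,-9.4],[0,0,0],0.45],[[0,0,0],[0,0,0],0.45]]}}

```text
time_s: 45.68
ee_pos: [0.6126, -0.207, 0.1529]
eef_rot: [-3.14, -0.0, 1.553]
force: [-0.8, -0.8, -1.4]
grip_width: 0.0577
```

Call:
{"method": "drive_tool", "body": {"increments": [[[0,0,0],[34,-9.7,0],0.45],[[0,0,0],[35.5,-9.7,0],0.45],[[0,0,0],[35.5,-9.7,0],0.45],[[0,0,0],[35.5,-9.7,0],0.45],[[0,0,0],[35.5,-9.7,0],0.45],[[0,0,0],[35.5,-9.7,0],0.45],[[0,0,0],[35.5,-9.7,0],0.45],[[0,0,0],[35.5,-9.7,0],0.45],[[0,0,0],[35.5,-9.7,0],0.45],[[0,0,0],[35.5,-9.7,0],0.45],[[0,0,0],[35.5,-9.7,0],0.45],[[0,0,0],[35.5,-9.7,0],0.45],[[0,0,0],[35.5,-9.7,0],0.45],[[0,0,0],[35.5,-9.7,0],0.45],[[0,0,0],[35.5,-9.7,0],0.45],[[0,0,0],[35.5,-9.7,0],0.45],[[0,0,0],[0,0,0],0.45],[[0,0,0],[0,0,0],0.45]]}}

```text
time_s: 47.92
ee_pos: [0.4675, 0.3615, 0.1533]
eef_rot: [-3.141, 0.001, 1.551]
force: [-1.0, -1.1, -1.6]
grip_width: 0.0583
```

```bash
python3 g.py 468 362 150 89; python3 shot.py w14; python3 crop.py w14 180 70 280 230 3 w14a
```

```text
t 47.925 pos [467.5 361.5 153.3] rpy [-1.7997e+02  3.0000e-02  8.8880e+01] grip 58.3 F [-1.  -1.1 -1.6]
az -0.1 shift [0.5 0.5 3.3]
```

View pics/w14.png

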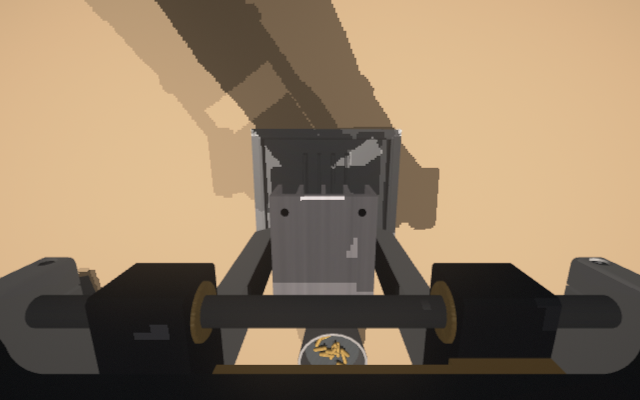

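View pics/w14a.png

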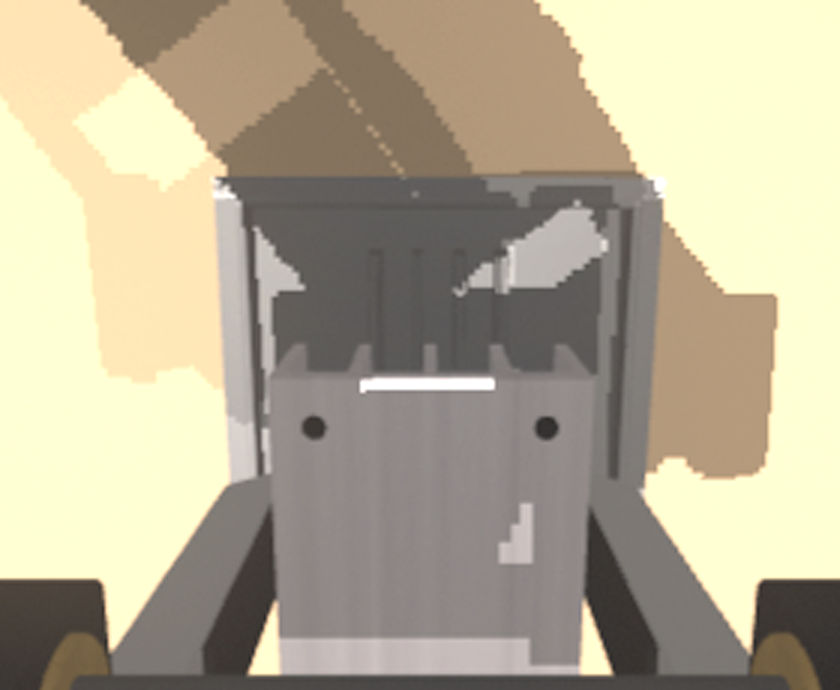

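```bash
python3 - <<'E'
import cv2,numpy as np
im=cv2.imread('pics/w14.png')[145:205,285:365].astype(float)
im=np.clip((im-20)*2.5,0,255).astype(np.uint8)
cv2.imwrite('pics/w14b.png',cv2.resize(im,None,fx=9,fy=9,interpolation=cv2.INTER_CUBIC))
E
```

```text
(no output)
```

View pics/w14b.png

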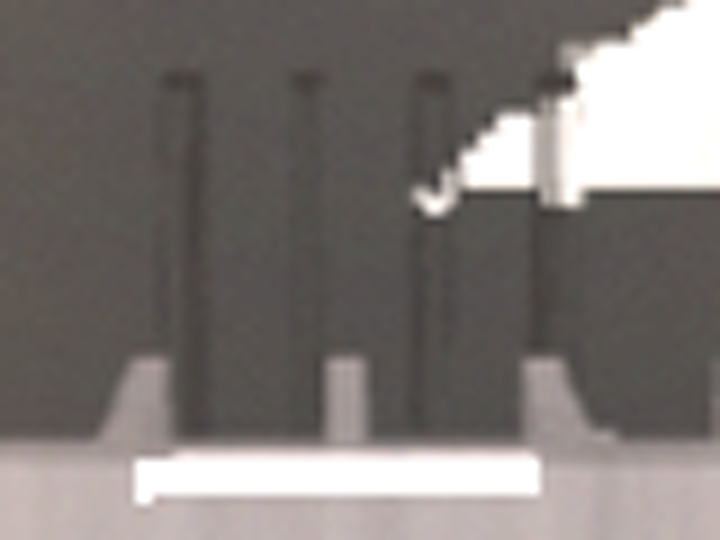

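```bash
python3 - <<'E' 2>/dev/null
from fit import *; import json
np.set_printoptions(precision=1,suppress=True)
c=json.load(open('pics/w14.json'))
k=lambda u,v:(285+(u+.5)/9-.5,145+(v+.5)/9-.5)
print('ribs',unproj('w',[k(u,75) for u in (172,299,437,563)],.028,c)*1000)
print('rim',unproj('w',[(180+214/3,70+178/3),(180+664/3,70+178/3)],.016,c)*1000)
print('inner rim',unproj('w',[(180+247/3,70+208/3),(180+622/3,70+208/3)],.016,c)*1000)
b=.1533-.0287
print('fins tips',unproj('w',[k(152,358),k(347,358),k(543,358)],b,c)*1000)
print('plate',unproj('w',[(180+270/3,70+377/3),(180+597/3,70+377/3)],b+.034,c)*1000)
P=proj('w',[[.4675,.3615,z] for z in (0,.03,.15)],c);print(P)
# walls slope
print('wall L',unproj('w',[(180+214/3,70+178/3),(180+232/3,70+480/3)],.016,c)*1000,'R',unproj('w',[(180+664/3,70+178/3),(180+643/3,70+490/3)],.016,c)*1000)
E
```

```text
ribs [[419.8 345.4  28. ]
 [420.  358.7  28. ]
 [420.3 373.2  28. ]
 [420.6 386.5  28. ]]
rim [[397.2 294.7  16. ]
 [400.1 439.9  16. ]]
inner rim [[406.9 304.7  16. ]
 [409.3 426.7  16. ]]
fins tips [[432.1 349.5 124.6]
 [432.3 363.5 124.6]
 [432.6 377.5 124.6]]
plate [[431.6 335.1 158.6]
 [432.7 393.4 158.6]]
[[321.9 195.3]
 [321.8 202. ]
 [320.9 250.9]]
wall L [[397.2 294.7  16. ]
 [500.  293.1  16. ]] R [[400.1 439.9  16. ]
 [506.5 437.1  16. ]]
```

Call:
{"method": "drive_tool", "body": {"increments": [[[0,0,0],[2,-1.2,21],0.45],[[0,0,0],[0,0,30],0.45],[[0,0,0],[0,0,25],0.45],[[0,0,0],[0,0,11],0.45],[[0,0,0],[0,0,0],0.45],[[0,0,0],[0,0,0],0.45]]}}

```text
time_s: 48.72
ee_pos: [0.4669, 0.3642, 0.0678]
eef_rot: [3.14, -0.001, 1.553]
force: [0.7, -0.0, -1.5]
grip_width: 0.0583
```

```bash
python3 g.py 467 364 66 88.9; python3 shot.py w15; python3 shot.py s15 side; python3 - <<'E'
import cv2,numpy as np
im=cv2.imread('pics/w15.png')[110:240,230:420].astype(float)
im=np.clip((im-20)*2,0,255).astype(np.uint8)
cv2.imwrite('pics/w15b.png',cv2.resize(im,None,fx=4,fy=4,interpolation=cv2.INTER_CUBIC))
E
```

```text
t 48.725 pos [466.9 364.2  67.8] rpy [ 1.7992e+02 -5.0000e-02  8.8990e+01] grip 58.3 F [ 0.7 -0.  -1.5]
az 0.1 shift [-0.2  0.1  1.8]
```

View pics/w15b.png

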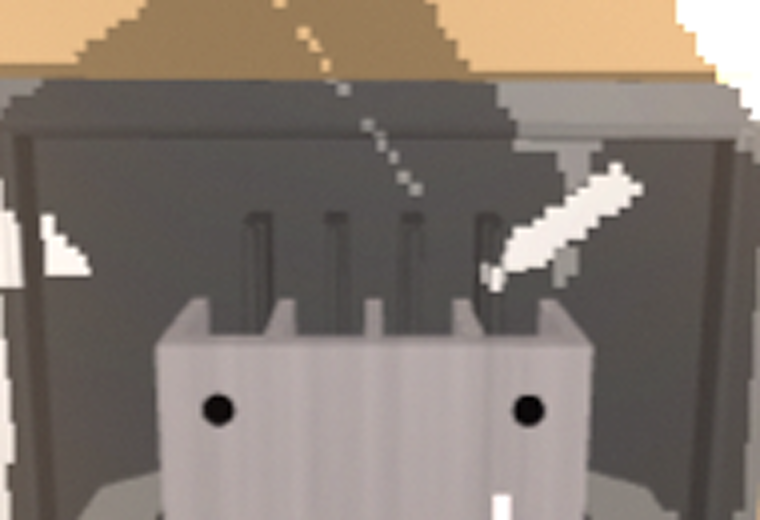

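Call:
{"method": "drive_tool", "body": {"increments": [[[0,0,0],[0,0,8],0.45],[[0,0,0],[0,0,5],0.45],[[0,0,0],[0,0,4],0.45],[[0,0,0],[0,0,0],0.45]]}}

```text
time_s: 49.32
ee_pos: [0.4662, 0.3639, 0.0492]
eef_rot: [-3.141, 0.0, 1.554]
force: [0.3, -0.1, -1.8]
grip_width: 0.0587
```

```bash
python3 g.py 467 364 33 88.9; python3 shot.py w16; python3 - <<'E'
import cv2,numpy as np
im=cv2.imread('pics/w16.png')[110:240,230:420].astype(float)
im=np.clip((im-20)*2,0,255).astype(np.uint8)
cv2.imwrite('pics/w16b.png',cv2.resize(im,None,fx=4,fy=4,interpolation=cv2.INTER_CUBIC))
E
```

```text
t 49.325 pos [466.2 363.9  49.2] rpy [-1.7997e+02  2.0000e-02  8.9020e+01] grip 58.7 F [ 0.3 -0.1 -1.8]
az 0.1 shift [ 0.1  0.8 16.2]
```

View pics/w16b.png

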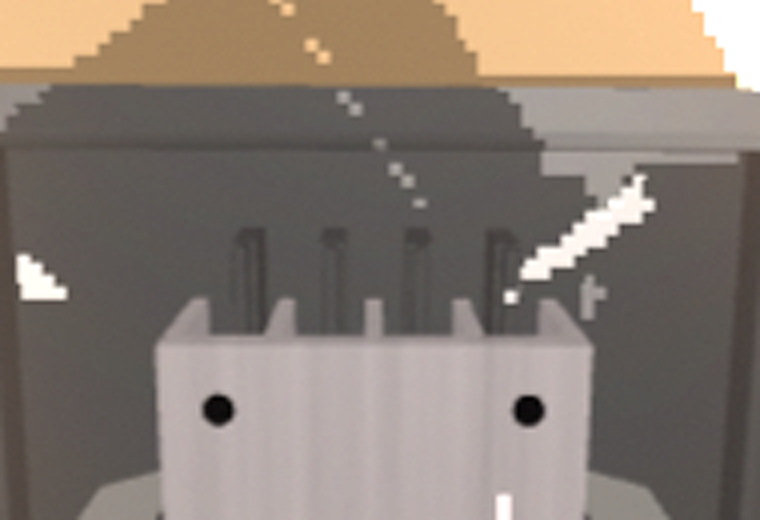

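Call:
{"method": "drive_tool", "body": {"increments": [[[0,0,0],[0.2,0.4,6],0.45],[[0,0,0],[0,0,5],0.45],[[0,0,0],[0,0,3],0.45],[[0,0,0],[0,0,1],0.45],[[0,0,0],[0,0,0.5],0.45],[[0,0,0],[0,0,0],0.45],[[0,0,0],[0,0,0],0.45]]}}

```text
time_s: 50.25
ee_pos: [0.4668, 0.3642, 0.0343]
eef_rot: [3.141, -0.0, 1.554]
force: [0.2, -0.6, -1.2]
grip_width: 0.0586
```

Call:
{"method": "drive_tool", "body": {"increments": [[[0,0,0],[0,0,0.5],0.45],[[0,0,0],[0,0,0],0.45]]}}

```text
time_s: 50.5
ee_pos: [0.4667, 0.3642, 0.0336]
eef_rot: [-3.142, 0.0, 1.554]
force: [-0.2, -0.3, -1.9]
grip_width: 0.0587
```

Call:
{"method": "drive_tool", "body": {"increments": [[[0,0,0],[0,0,0.6],0.45],[[0,0,0],[0,0,0],0.45]]}}

```text
time_s: 50.75
ee_pos: [0.4667, 0.3642, 0.033]
eef_rot: [-3.141, 0.0, 1.554]
force: [0.0, -0.7, -1.3]
grip_width: 0.0582
```

Call:
{"method": "drive_tool", "body": {"increments": [[[0,0,0],[0,0,0.4],0.45],[[0,0,0],[0,0,0],0.45]]}}

```text
time_s: 51.0
ee_pos: [0.4668, 0.3642, 0.0328]
eef_rot: [3.141, -0.0, 1.554]
force: [-0.8, -0.2, 0.0]
grip_width: 0.0586
```

Near contact at the expected height; one last half-millimetre, then release.

Call:
{"method": "drive_tool", "body": {"increments": [[[0,0,0],[0,0,0.3],0.45],[[0,0,0],[0,0,0],0.45]]}}

```text
time_s: 51.25
ee_pos: [0.4668, 0.3642, 0.0327]
eef_rot: [3.141, -0.0, 1.554]
force: [-2.6, -2.4, 5.1]
grip_width: 0.0581
```

Call:
{"method": "drive_tool", "body": {"increments": [[[0,0,0],[0,0,0],0.72],[[0,0,0],[0,0,0],0.72],[[0,0,0],[0,0,0],0.72],[[0,0,0],[0,0,-10],0.72],[[0,0,0],[0,0,-25],0.72],[[0,0,0],[0,0,-40],0.8],[[0,0,0],[0,0,-45],1],[[0,0,0],[0,0,-40],1],[[0,0,0],[0,0,0],1],[[0,0,0],[0,0,0],1]]}}

```text
time_s: 52.5
ee_pos: [0.4665, 0.364, 0.1919]
eef_rot: [-3.141, 0.0, 1.554]
force: [0.2, 0.3, -0.7]
grip_width: 0.0938
```

```bash
python3 shot.py w17; python3 shot.py t17 top; python3 shot.py s17 side; python3 crop.py w17 230 110 190 150 4 w17a; python3 crop.py t17 140 130 400 150 2 t17a;  python3 crop.py s17 210 130 200 220 3 s17a
```

```text
(no output)
```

View pics/w17a.png

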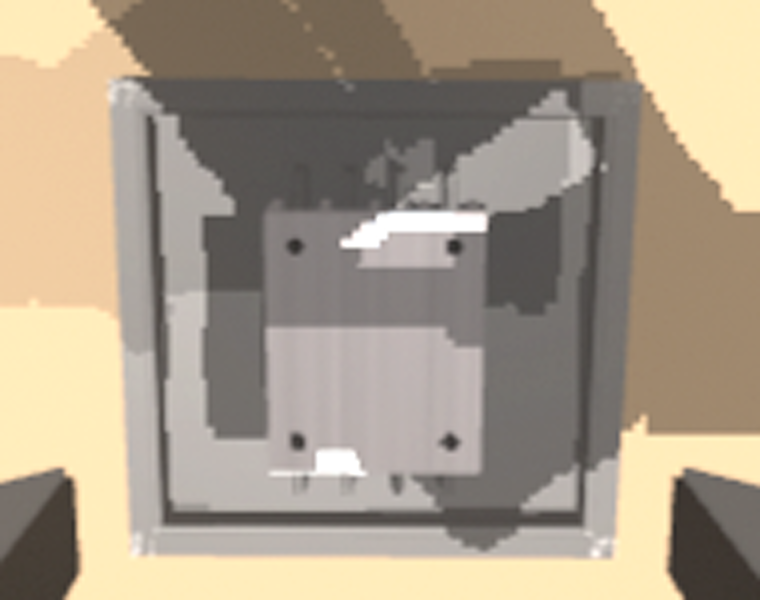

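View pics/t17a.png

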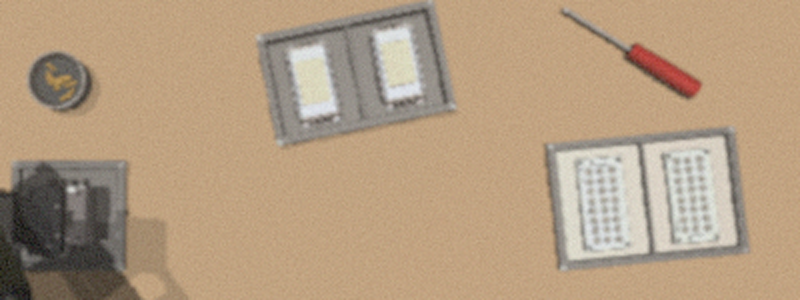

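View pics/s17a.png

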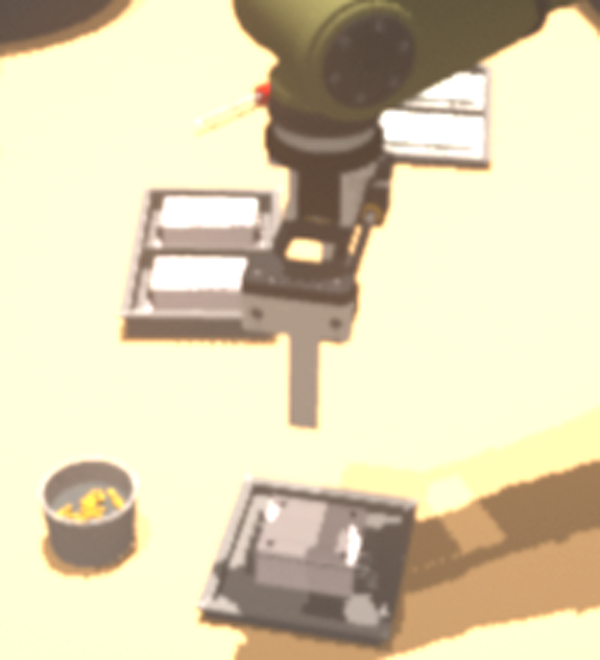

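All five parts are in place: the sink is level, with ribs showing between the fins at both ends. The tin and screwdriver are where they were, and the gripper is clear. Handing in.

```bash
python3 -c "
from station import ctrl
print(ctrl.hand_in())"
```

```text
the job is handed in; nothing more can be done
None
```

I put both LED drivers in the deep tray, then both lens modules in the shallow tray, then the heat sink on the comb tray. I handed in at about 53 s, well under the 128 s limit. I lowered each part slowly until the force reading showed it touching, and only then let go.

- **Drivers and lens modules:** in the last pictures both drivers and both lens modules lie flat and right way up, one to a bay.
- **Heat sink:** it sits level and centred, with all four ribs showing between its fins at both ends. It touched down at 32.7 mm tool height, which is exactly where the fins reach the 4 mm tray floor.
- **Tin and screwdriver:** neither looks moved. I judged this by eye from the pictures and did not measure it.
- **Forces:** the highest vertical force I read while placing was about 5 N, though I read it only at the end of each move.

**Disagreements:**
- **Tray rims:** they measured about 8 mm larger than the stated outside sizes, apparently because of a wider lip. I centred on the middles of the bays.
- **Comb tray:** before lowering, the wrist camera put the sink about 2 mm off the ribs. I corrected for that and checked it in a close-up before going down.

No final check failed.

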